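# Put the empty parts pots away in the bench caddy

### The arm

A 6-joint arm with a two-finger parallel gripper is mounted at the origin on the work surface. World frame = base frame: x ahead of the robot, y to its left, z up, the work surface at z = 0. Lengths are in m, angles in rad, forces in N, time in s.
With the tool pointing down it reaches from about 0.325 to 0.85 m from the base axis. Payload 4.4 kg.
Tool frame: the origin (TCP) lies at the very end of the fingers, on their centre line; the grasp point (between the pads) lies 19 mm behind it; z points along the fingers, y is the direction in which the jaws open and shut (so a half turn about z gives the same grasp; the last joint's range is limited). The gripper opens to 94 mm and grips with 3 to 60 N. Pads are 16 mm wide; open, the fingers measure 119 mm over their backs; the gripper's body (75 mm by 177 mm) begins 78 mm behind the grasp point.
Start: joints at [-1.468, 0.207, 1.542, -0, 1.393, -0.15], TCP at [0.144, -0.557, 0.205] pointing down, gripper open.
Joint ranges: [-2.73, 2.73], [-0.86, 2.22], [0.23, 2.46], [-1.11, 4.25], [0.08, 2.63], [-2.82, 2.82]. Speed limits (rad/s): [2.79, 2.79, 3.14, 3.14, 3.14, 3.14].

### API

Orientations are given as a unit quaternion [w, x, y, z].
In Python, from cell import ctrl, camera, sign_off gives the robot as it stands.
- The arm moves only by the shell command python3 -m pendant 'ROWS' [FORCE]. ROWS is JSON, one flat list of numbers, 5 for each row, row after row: the finger opening in mm, from 0 to 94, then the shift along the tool's x, y, z scaled (see below), then the turn about the tool's z scaled (see below). A call has 1 to 5 rows; each row shifts and turns the pose as measured when the row begins, along the tool's axes as they then stand; what a row does not reach is not made up. The controller multiplies each number of a shift by 20 mm and each number of a turn by 90 degrees. A row lasts 1/12 s, in which the tool goes at most 41.7 mm and 7.16 degrees, less where a joint would pass 70% of its speed; a pose out of reach is approached as far as the arm can. A call with a number of a shift or a turn outside -1 to 1 is refused whole. A call with a gripper value outside its range is refused whole. The fingers move at their own pace and stop on an object; FORCE is the grip in N (left out, the last holds). Time passes only in rows, so rows that do not move let the fingers close. It gives the time, the measured TCP pose, the force and the opening at its end, in the units of the state.
- ctrl.sense(): the state, without advancing time (a new reading comes with each control period).
- camera(name): name is "side" or "top"; returns a dict with "color" (384x512x3 uint8, blue, green, red), "intrinsics" (3x3 intrinsics, pixels), "dist_coeffs" ([k1, k2, p1, p2, k3] as OpenCV has them; the pictures are not rectified), "R" (3x3) and "t" (3): a world point X has camera coordinates R X + t. Camera axes: x right, y down, z forward; pixel columns grow to the right and rows downward; lengths in m; the calibration is good to about 2 mm. A picture is of the moment at which its call begins. There is no depth.
- sign_off(): hands the job in, once; it reports no verdict.
The state is a dict: "time_s": time; "joints": joint angles; "dq": joint speeds; "effort": joint torques, N m; "position": TCP position; "eef_rot": TCP orientation; "force": force on the tool from outside, world axes, zero at the start; "torque": the same for the moment, N m; "finger_gap": finger opening in m.
Only numpy, scipy, OpenCV 4.12 (cv2) and the standard library are available. Lean on these libraries where they do the work, as an engineer would, in place of code of your own. Each camera call takes 0.05 s, during which the arm holds its last target.

### The job

The repair is finished, so clear the empties away into the red two-bay caddy: the three empty open pots go in the larger bay, standing upright and nested one inside the other, the small one in the medium one and that in the large one, and the loose lid goes flat, same way up as it lies now, in the smaller bay. Leave the pot with its lid on, the pot that still holds screws, the copper flange, the meter and the screwdriver where they are. Let go of everything at the end.

Things in the scene. Friction and masses are not known exactly. Their poses are not given: they have to be found in the camera images.
- caddy: Open caddy with red walls and grey floor, fixed, at any yaw. Outside 219 mm (x) by 150 mm (y), 25 mm high; floor 4 mm, outer walls 5 mm, one dividing wall across x 4 mm thick, also 25 mm high. Origin: centre of its underside, z up. Larger bay on the +x side: inside 125 mm (x) by 140 mm (y), its centre at x = +42 mm, y = 0. Smaller bay on the -x side: inside 80 by 140 mm, its centre at x = -64.5 mm, y = 0.
- pot_large: Empty open round pot of white plastic, straight-sided, wide and low: 66 mm outer diameter, 36 mm high, wall 3 mm (60 mm inside), floor 4 mm thick. Origin: centre of its underside, z up. About 60 g. Stands upright on the bench.
- pot_medium: Empty open round pot of white plastic, straight-sided: 50 mm outer diameter, 60 mm high, wall 3 mm (44 mm inside), floor 4 mm thick. Origin: centre of its underside, z up. About 50 g. Stands upright. Nested, it rises 28 mm above the rim of the large pot.
- pot_small: Empty open round pot of white plastic, straight-sided, narrow and tall: 34 mm outer diameter, 84 mm high, wall 3 mm (28 mm inside), floor 4 mm thick. Origin: centre of its underside, z up. About 40 g. Stands upright. Nested, it rises 28 mm above the rim of the medium pot.
- lid_loose: Loose round lid of white plastic lying flat on the bench: a solid disc 56 mm in diameter and 10 mm thick with a raised step 42 mm in diameter and 2 mm high on its upper face. Origin: centre of its underside, z up. About 30 g.
- pot_closed: Look-alike, to be left alone: a white pot 50 mm in diameter closed with a lid like the loose one (56 mm across), 66 mm high in all. Origin: centre of its underside.
- pot_full: Look-alike, to be left alone: a white pot of the large pot's size (66 mm diameter, 36 mm high) filled with screws, seen in its mouth. Origin: centre of its underside.
- flange: Bystander, to be left alone: flat copper flange ring, 60 mm outer and 34 mm inner diameter, 8 mm thick (its screw heads 9.5 mm), lying on the bench. Origin: centre of its underside.
- meter: Bystander, to be left alone: orange multimeter lying on its back, 150 by 75 mm, about 46 mm high with its dial, long side along its x. Origin: centre of its underside.
- driver: Bystander, to be left alone: screwdriver lying on the bench beyond the work, about 200 mm long, along its x. Origin near its middle.

How it is judged:
At the end, for the whole second after the job is handed in: Large pot on the larger bay's floor, medium pot in it, small pot in that: axes within 10 mm of the next, undersides within 5 mm of the floor below them. Loose lid same way up on the smaller bay's floor (within 5 mm). All within 0.12 rad of level, released, at rest (x of pot_large in the frame of caddy between -0.0205 and 0.1045 m and y of pot_large in the frame of caddy between -0.07 and 0.07 m and z of each of pot_large, lid_loose in the frame of caddy below 0.009 m and horizontal distance between pot_medium and pot_large below 0.01 m and z of pot_medium in the frame of pot_large between 0.001 and 0.009 m and horizontal distance between pot_small and pot_medium below 0.01 m and z of pot_small in the frame of pot_medium between 0.001 and 0.009 m and x of lid_loose in the frame of caddy between -0.1045 and -0.0245 m and y of lid_loose in the frame of caddy between -0.07 and 0.07 m and angle between each of lid_loose, pot_large, pot_medium, pot_small's own z axis and vertical below 0.12 rad and linear speed of each of pot_large, pot_medium, pot_small, lid_loose below 0.02 m/s and angular speed of each of pot_large, pot_medium, pot_small, lid_loose below 0.2 rad/s); the robot touches nothing.
It fails at once if the pot with its lid on is moved by more than 25 mm (distance of pot_closed from where it was at the start of the episode above 0.025 m).
It fails at once if the pot that still holds screws is moved by more than 25 mm (distance of pot_full from where it was at the start of the episode above 0.025 m).
It fails at once if the copper flange is moved by more than 25 mm (distance of flange from where it was at the start of the episode above 0.025 m).
It fails at once if the meter is moved by more than 25 mm (distance of meter from where it was at the start of the episode above 0.025 m).
It fails at once if the screwdriver is moved by more than 25 mm (distance of driver from where it was at the start of the episode above 0.025 m).
It also fails if it takes over 93 s, if anything falls off the work surface, if the arm or the gripper's body presses on something with over 40 N, if the wrist force passes 120 N, or if a joint passes its speed limit or range.

## Working session

There is one attempt and no reset: what is moved stays moved. The work goes in short steps, Python scripts to look and compute and a shell command to move; the robot and the scene stay as the last step left them, time stands still between calls to the robot, and variables do not carry over. Pictures are saved under pics/ and viewed, and the job is handed in when it is done.

```bash
mkdir -p pics; ls
cat > h.py <<'E'
import numpy as np,cv2
from cell import ctrl,camera
def snap(name,f):
    c=camera(name); cv2.imwrite('pics/'+f,c['color']); return c
E
python3 - <<'E'
from h import *
for n in('top','side'):
    c=snap(n,n+'0.png'); print(n,c['intrinsics'].tolist(),c['dist_coeffs'],c['R'].tolist(),c['t'])
    np.savez(n+'.npz',K=c['intrinsics'],d=c['dist_coeffs'],R=c['R'],t=c['t'])
print(ctrl.sense())
E
```

```text
pics
top [[422.52414508936977, 0.0, 258.24177779706224], [0.0, 422.52414508936977, 184.28736878021826], [0.0, 0.0, 1.0]] [0.04313143 0.         0.         0.         0.        ] [[0.013542641588780734, -0.99990227320095, -0.003470000917987816], [-0.9929687190301272, -0.013040425436279398, -0.11765657793812286], [0.11759982944913894, 0.005038983232146172, -0.9930482811835081]] [0.01556549 0.60281886 1.05091821]
side [[394.71105954641706, 0.0, 257.6723794422857], [0.0, 394.71105954641706, 188.93044304211622], [0.0, 0.0, 1.0]] [0.01091739 0.         0.         0.         0.        ] [[-0.864674419966791, -0.5023136792949368, 0.004372075968823771], [-0.39160426798501763, 0.6685988686671397, -0.6321563494207264], [0.31461761672069827, -0.5483215483730367, -0.7748285196343662]] [0.51459073 0.25232259 0.93998711]
{'time_s': 0.1, 'joints': array([-1.46747331e+00,  2.07356813e-01,  1.54277927e+00, -1.81418960e-05,
        1.39348558e+00, -1.50507795e-01]), 'dq': array([-0.00038197, -0.00244375, -0.00231307, -0.00137327, -0.00024084,
       -0.00016456]), 'effort': array([-7.39251391e-04, -3.71863246e+01, -2.82293540e+01,  7.00229988e-02,
        3.11560964e-02, -5.10962536e-05]), 'position': array([ 0.14429472, -0.55586282,  0.2044095 ]), 'eef_rot': array([-1.01443478e-03,  9.91956330e-01,  1.26576497e-01,  1.50077924e-05]), 'force': array([ 0.18658528,  0.45848842, -0.17865492]), 'torque': array([ 0.00257866,  0.03237003, -0.00593958]), 'finger_gap': 0.09415612816344743}
```

View pics/top0.png

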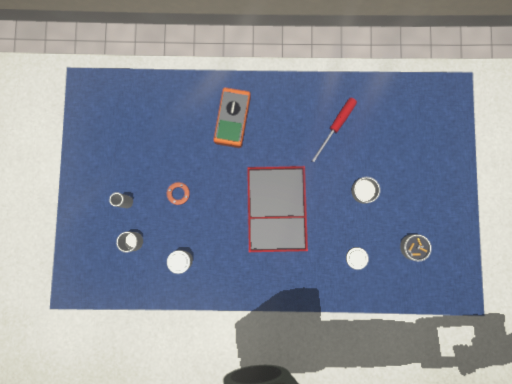

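View pics/side0.png

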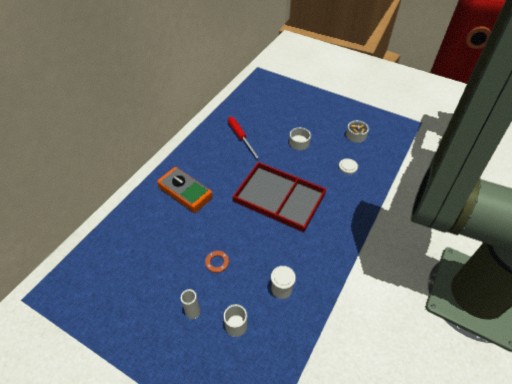

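The top picture shows the small pot at (118,200), the medium pot at (128,241), the closed pot at (179,261), the flange at (178,194) and the caddy at (277,210) with its large bay up (+x world). The large pot is at (366,190), the loose lid at (358,259) and the screw pot at (417,248). Next I fit positions from the silhouettes in both cameras.

```bash
cat >> h.py <<'E'
from scipy.optimize import minimize
C={n:np.load(n+'.npz') for n in('top','side')}
def proj(n,P):
    c=C[n]; r,_=cv2.Rodrigues(c['R']); return cv2.projectPoints(np.asarray(P,float).reshape(-1,1,3),r,c['t'],c['K'],c['d'])[0].reshape(-1,2)
def ray(n,u,v,z):
    c=C[n]; p=cv2.undistortPoints(np.array([[[u,v]]],float),c['K'],c['d'])[0,0]
    d=c['R'].T@np.array([p[0],p[1],1]); o=-c['R'].T@c['t']; return (o+d*(z-o[2])/d[2])
a=np.linspace(0,2*np.pi,48,endpoint=False)
def cyl(x,y,z,r,h):
    ring=np.c_[x+r*np.cos(a),y+r*np.sin(a)]
    return np.vstack([np.c_[ring,np.full(48,z)],np.c_[ring,np.full(48,z+h)]])
def matmask(img):
    b,g,r=[img[...,i].astype(float) for i in range(3)]
    return (b>1.6*r)&(b>r+15)   # blue mat
def fit(n,img,x,y,r,h,z=0,S=4):
    """silhouette fit of a cylinder in one camera"""
    p=proj(n,cyl(x,y,z,r,h)); lo=np.floor(p.min(0)-8).astype(int); hi=np.ceil(p.max(0)+8).astype(int)
    b=img[lo[1]:hi[1],lo[0]:hi[0]].astype(float)
    obj=np.clip((1.0-((b[...,0]-b[...,2])/np.maximum(b[...,0],1)-0.1)/0.5),0,1)
    def model(q):
        P=proj(n,cyl(q[0],q[1],z,r,h))-lo
        m=np.zeros((obj.shape[0]*S*2,obj.shape[1]*S*2),np.uint8)
        hull=cv2.convexHull(((P+0.5)*S*2*16-8).astype(np.int32)); cv2.fillPoly(m,[hull],255,shift=4)
        return cv2.resize(m,(obj.shape[1],obj.shape[0]),interpolation=cv2.INTER_AREA)/255.
    f=lambda q:((model(q)-obj)**2).sum()
    best=None
    for dx in(-.006,0,.006):
        for dy in(-.006,0,.006):
            s=minimize(f,[x+dx,y+dy],method='Nelder-Mead',options=dict(initial_simplex=[[x+dx,y+dy],[x+dx+.005,y+dy],[x+dx,y+dy+.005]],xatol=2e-5))
            if best is None or s.fun<best.fun: best=s
    return best.x,best.fun
E
python3 - <<'E'
from h import *
T=cv2.imread('pics/top0.png');Sd=cv2.imread('pics/side0.png')
for nm,u,v,r,h in [('small',116,200,.017,.084),('medium',127,241,.025,.06),('closed',179,261,.028,.066),('large',366,190,.033,.036),('lid',358,259,.028,.010),('full',417,248,.033,.036),('flange',178,194,.03,.008)]:
    x,y,_=ray('top',u,v,h)
    A,fa=fit('top',T,x,y,r,h); B,fb=fit('side',Sd,A[0],A[1],r,h); print(nm,A.round(4),round(fa,1),B.round(4),round(fb,1))
c=ray
for n,im,box in (('top',T,(95,185,175,95)),('top2',T,(225,155,220,115)),('side',Sd,(165,220,145,125))):
    x,y,w,h=box; cv2.imwrite(f'pics/crop_{n}.png',cv2.resize(im[y:y+h,x:x+w],None,fx=3.6,fy=3.6,interpolation=cv2.INTER_CUBIC))
E
```

```text
small [0.5568 0.3711] 123.9 [0.5539 0.3696] 4.8
medium [0.4536 0.3477] 148.1 [0.4511 0.3464] 6.7
closed [0.4063 0.2187] 174.4 [0.4042 0.2148] 21.9
large [ 0.5938 -0.2548] 163.3 [ 0.5907 -0.2553] 4.4
lid [ 0.4185 -0.2332] 137.0 [ 0.4155 -0.234 ] 4.6
full [ 0.4489 -0.3784] 156.8 [ 0.4459 -0.3791] 3.9
flange [0.58  0.236] 182.0 [0.5776 0.2349] 87.7
```

View pics/crop_top.png

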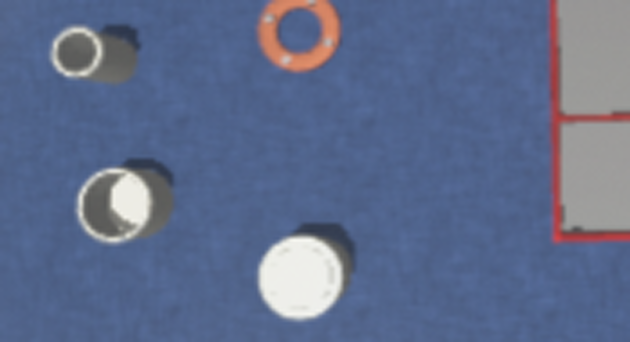

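View pics/crop_top2.png

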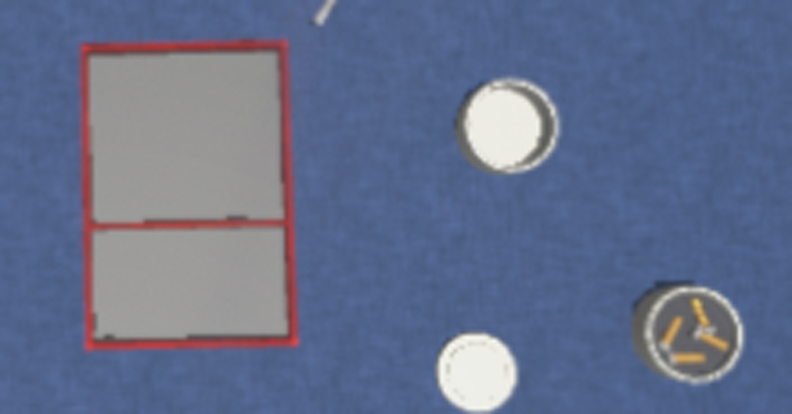

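```bash
python3 - <<'E'
import re
s=open('h.py').read()
s=s.replace("    obj=np.clip((1.0-((b[...,0]-b[...,2])/np.maximum(b[...,0],1)-0.1)/0.5),0,1)",
"""    rt=(b[...,0]-b[...,2])/np.maximum(b[...,0],1); m0=np.percentile(rt,85); obj=np.clip(1-(rt-.12)/(m0-.06-.12),0,1)""")
open('h.py','w').write(s)
E
python3 - <<'E'
from h import *
T=cv2.imread('pics/top0.png');Sd=cv2.imread('pics/side0.png')
print(T[220,90],T[280,130],Sd[250,100])
for nm,u,v,r,h in [('small',116,200,.017,.084),('medium',127,241,.025,.06),('closed',179,261,.028,.066),('large',366,190,.033,.036),('lid',358,259,.028,.010),('full',417,248,.033,.036),('flange',178,194,.03,.008)]:
    x,y,_=ray('top',u,v,h)
    A,fa=fit('top',T,x,y,r,h); B,fb=fit('side',Sd,A[0],A[1],r,h); print(nm,A.round(4),round(fa,1),B.round(4),round(fb,1))
# caddy: fit rect using red
def redfit(n,im,q0):
    b,g,r=[im[...,i].astype(float) for i in range(3)]
    obj=np.clip(((r-np.maximum(b,g))/np.maximum(r,1)-.1)/.4,0,1)
    return obj
objs={'top':redfit('top',T,0),'side':redfit('side',Sd,0)}
def cmodel(n,q,S=8):
    x,y,th=q; R=np.array([[np.cos(th),-np.sin(th)],[np.sin(th),np.cos(th)]])
    def box(x0,x1,y0,y1,z0,z1):
        p=np.array([[X,Y] for X in(x0,x1) for Y in(y0,y1)])@R.T+[x,y]
        return np.vstack([np.c_[p,np.full(4,z0)],np.c_[p,np.full(4,z1)]])
    m=np.zeros((170*S//1,200*S),np.uint8); off=np.array([200,140]) if n=='top' else np.array([200,120])
    for B in [(-.1095,.1095,-.075,-.07),(-.1095,.1095,.07,.075),(-.1095,-.1045,-.075,.075),(.1045,.1095,-.075,.075),(-.0245,-.0205,-.07,.07)]:
        P=proj(n,box(*B,0.0,.025))-off
        cv2.fillPoly(m,[cv2.convexHull(((P+.5)*S*16-8).astype(np.int32))],255,shift=4)
    for B in [(-.0205,.1045,-.07,.07),(-.1045,-.0245,-.07,.07)]: pass
    return cv2.resize(m,(200,170),interpolation=cv2.INTER_AREA)/255.,off
for n in objs:
    def f(q):
        m,o=cmodel(n,q); return ((m-objs[n][o[1]:o[1]+170,o[0]:o[0]+200])**2).sum()
    x,y,_=ray('top',277,210,.02); best=None
    for dx in(-.008,0,.008):
        for dy in (-.008,0,.008):
            s=minimize(f,[x+dx,y+dy,0.03],method='Nelder-Mead',options=dict(initial_simplex=[[x+dx,y+dy,0],[x+dx+.006,y+dy,0],[x+dx,y+dy+.006,0],[x+dx,y+dy,.06]],xatol=1e-5))
            if best is None or s.fun<best.fun: best=s
    print('caddy',n,best.x.round(4),best.fun)
E
```

```text
[137  98  79] [136  98  78] [131  78  53]
small [0.5567 0.3711] 3.0 [0.554  0.3694] 3.2
medium [0.4536 0.348 ] 6.2 [0.451  0.3464] 4.5
closed [0.4061 0.2188] 10.9 [0.4042 0.2149] 25.7
large [ 0.5938 -0.2548] 6.8 [ 0.5907 -0.2553] 2.3
lid [ 0.4185 -0.2332] 6.9 [ 0.4156 -0.2342] 2.9
full [ 0.4489 -0.3784] 5.7 [ 0.4459 -0.3791] 2.0
flange [0.5801 0.2359] 107.5 [0.5776 0.2349] 91.9
caddy top [ 0.5429 -0.025   0.0335] 144.21448216014045
caddy side [ 0.5408 -0.0264  0.0377] 582.5290435012407
```

```bash
cat > d.py <<'E'
import sys,numpy as np
from cell import ctrl
from scipy.spatial.transform import Rotation as Ro
s=ctrl.sense(); q=s['eef_rot']; R=Ro.from_quat([q[1],q[2],q[3],q[0]]).as_matrix()
yaw=np.arctan2(R[1,0],R[0,0]); T=np.array([float(v) for v in sys.argv[1:4]]); ty=float(sys.argv[4]) if len(sys.argv)>4 else .035
print('t',s['time_s'],'pos',s['position'].round(4),'yaw',round(yaw,4),'tilt',round(float(np.arccos(-R[2,2])),4),'gap',round(s['finger_gap'],4),'F',s['force'].round(1))
print('units x,y,z:',(R.T@(T-s['position'])/.02).round(2),'turn units',round(-(ty-yaw)/(np.pi/2),4))
E
python3 d.py .417 -.2337 .15
```

```text
t 0.1 pos [ 0.1443 -0.5559  0.2044] yaw 0.2538 tilt 0.002 gap 0.0942 F [ 0.2  0.5 -0.2]
units x,y,z: [ 17.24 -12.16   2.75] turn units 0.1393
```

```bash
python3 -m pendant '[94,0.9,-0.6,0,0.07, 94,0.9,-0.6,0,0.07, 94,1,-0.7,0,0, 94,1,-0.7,0,0, 94,1,-0.7,0,0]'; python3 d.py .417 -.2337 .15
```

```text
time_s: 0.52
position: [0.232, -0.4805, 0.201]
eef_rot: [-0.003, 1.0, 0.007, -0.002]
force: [0.9, 0.1, -0.1]
finger_gap: 0.0938
t 0.5167 pos [ 0.232  -0.4805  0.201 ] yaw 0.0135 tilt 0.0072 gap 0.0938 F [ 0.9  0.1 -0.1]
units x,y,z: [  9.42 -12.2    2.6 ] turn units -0.0137
```

```bash
python3 -m pendant '[94,0.75,-1,0,0, 94,0.75,-1,0,0, 94,0.75,-1,0,0, 94,0.75,-1,0,0, 94,0.75,-1,0,0]'; python3 -m pendant '[94,0.75,-1,0.3,0, 94,0.75,-1,0.3,0, 94,0.75,-1,0.3,0, 94,0.75,-1,0.3,0, 94,0,0,0,0]';python3 d.py .417 -.2337 .15
```

```text
time_s: 0.93
position: [0.3086, -0.3734, 0.1986]
eef_rot: [-0.006, 1.0, 0.006, -0.002]
force: [0.5, -0.2, 0.3]
finger_gap: 0.0939
time_s: 1.35
position: [0.3704, -0.2835, 0.1727]
eef_rot: [-0.007, 1.0, 0.008, -0.003]
force: [-1.0, 0.4, 0.5]
finger_gap: 0.0941
t 1.35 pos [ 0.3704 -0.2835  0.1727] yaw 0.0159 tilt 0.0158 gap 0.0941 F [-1.   0.4  0.5]
units x,y,z: [ 2.37 -2.44  1.16] turn units -0.0121
```

```bash
python3 -m pendant '[94,0.6,-0.6,0.3,-0.01, 94,0.6,-0.6,0.3,0, 94,0.6,-0.6,0.3,0, 94,0.5,-0.6,0.2,0, 94,0,0,0,0]';python3 d.py .417 -.2337 .15; python3 -m pendant '[94,0,0,0,0]';python3 d.py .417 -.2337 .15
```

```text
time_s: 1.77
position: [0.4149, -0.2322, 0.149]
eef_rot: [-0.007, 1.0, 0.017, -0.004]
force: [-1.5, 0.6, -0.2]
finger_gap: 0.0937
t 1.7667 pos [ 0.4149 -0.2322  0.149 ] yaw 0.0341 tilt 0.0169 gap 0.0937 F [-1.5  0.6 -0.2]
units x,y,z: [ 0.1   0.08 -0.05] turn units -0.0006
time_s: 1.85
position: [0.4146, -0.2323, 0.1487]
eef_rot: [-0.007, 1.0, 0.018, -0.005]
force: [-0.4, -0.1, -0.3]
finger_gap: 0.0936
t 1.85 pos [ 0.4146 -0.2323  0.1487] yaw 0.0353 tilt 0.0175 gap 0.0936 F [-0.4 -0.1 -0.3]
units x,y,z: [ 0.12  0.07 -0.07] turn units 0.0002
```

```bash
python3 -m pendant '[94,0.1,0.05,1,0, 94,0,0,1,0, 94,0,0,1,0, 94,0,0,1,0, 94,0,0,0.9,0]';python3 -m pendant '[94,0,0,0,0]';python3 d.py .417 -.2337 .003
python3 - <<'E'
from h import *
c=snap('side','side1.png');im=c['color'][110:230,280:420]; cv2.imwrite('pics/s1.png',cv2.resize(im,None,fx=5,fy=5,interpolation=cv2.INTER_CUBIC))
E
```

```text
time_s: 2.27
position: [0.4186, -0.2417, 0.0544]
eef_rot: [-0.001, 1.0, 0.016, 0.0]
force: [-0.4, -0.6, -0.0]
finger_gap: 0.0938
time_s: 2.35
position: [0.4154, -0.2408, 0.0512]
eef_rot: [-0.003, 1.0, 0.016, -0.002]
force: [-0.1, -0.1, 0.8]
finger_gap: 0.0937
t 2.35 pos [ 0.4154 -0.2408  0.0512] yaw 0.0316 tilt 0.0072 gap 0.0937 F [-0.1 -0.1  0.8]
units x,y,z: [ 0.1  -0.34  2.41] turn units -0.0022
```

View pics/s1.png

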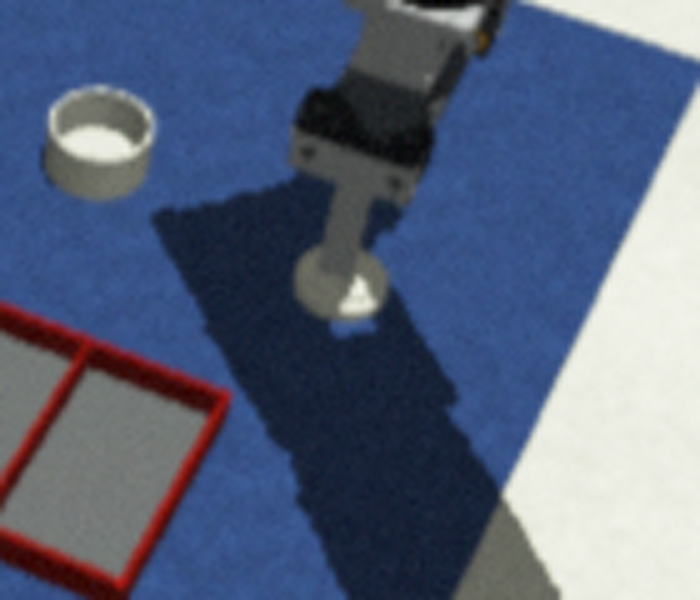

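The near finger (345,230 in the crop) stands above the lid (342,285), well aligned. I'll descend.

```bash
python3 -m pendant '[94,0.1,-0.35,0.6,0, 94,0,0,0.6,0, 94,0,0,0.5,0, 94,0,0,0.3,0, 94,0,0,0,0]';python3 -m pendant '[94,0,0,0,0]';python3 d.py .417 -.2337 .003
```

```text
time_s: 2.82
position: [0.4214, -0.2415, 0.0178]
eef_rot: [0.003, 1.0, 0.014, 0.003]
force: [-0.1, -0.4, 0.5]
finger_gap: 0.0944
time_s: 2.9
position: [0.4217, -0.2422, 0.0183]
eef_rot: [0.003, 1.0, 0.014, 0.003]
force: [-1.0, -0.1, -0.2]
finger_gap: 0.094
t 2.9 pos [ 0.4217 -0.2422  0.0183] yaw 0.0274 tilt 0.0082 gap 0.094 F [-1.  -0.1 -0.2]
units x,y,z: [-0.23 -0.43  0.76] turn units -0.0048
```

```bash
python3 -m pendant '[94,-0.25,-0.45,0.2,0, 94,0,0,0.2,0, 94,0,0,0.2,0, 94,0,0,0,0]';python3 d.py .417 -.2337 .003
```

```text
time_s: 3.23
position: [0.4174, -0.2339, 0.0075]
eef_rot: [0.004, 1.0, 0.014, 0.005]
force: [-0.7, -0.2, -0.7]
finger_gap: 0.0939
t 3.2333 pos [ 0.4174 -0.2339  0.0075] yaw 0.0273 tilt 0.0125 gap 0.0939 F [-0.7 -0.2 -0.7]
units x,y,z: [-0.02 -0.01  0.22] turn units -0.0049
```

```bash
python3 -m pendant '[94,0,0,0.2,0, 94,0,0,0,0]';python3 d.py .417 -.2337 .003;  python3 -m pendant '[50,0,0,0,0, 50,0,0,0,0, 50,0,0,0,0, 50,0,0,0,0, 50,0,0,0,0]' 20; python3 d.py .417 -.2337 .003
```

```text
time_s: 3.4
position: [0.4174, -0.2337, 0.0032]
eef_rot: [0.004, 1.0, 0.014, 0.005]
force: [0.2, -0.0, -0.5]
finger_gap: 0.0941
t 3.4 pos [ 0.4174 -0.2337  0.0032] yaw 0.0278 tilt 0.0127 gap 0.0941 F [ 0.2 -0.  -0.5]
units x,y,z: [-0.02 -0.    0.01] turn units -0.0046
time_s: 3.82
position: [0.4178, -0.2341, 0.0032]
eef_rot: [0.004, 1.0, 0.014, 0.005]
force: [-0.2, 0.1, 0.1]
finger_gap: 0.0639
t 3.8167 pos [ 0.4178 -0.2341  0.0032] yaw 0.0278 tilt 0.0131 gap 0.0639 F [-0.2  0.1  0.1]
units x,y,z: [-0.04 -0.02  0.01] turn units -0.0046
```

```bash
python3 -m pendant '[50,0,0,0,0, 50,0,0,0,0, 50,0,0,0,0, 50,0,0,0,0]'; python3 d.py .417 -.2337 .003
```

```text
time_s: 4.15
position: [0.418, -0.2342, 0.0034]
eef_rot: [0.005, 1.0, 0.014, 0.005]
force: [-0.3, 0.1, -0.3]
finger_gap: 0.0551
t 4.15 pos [ 0.418  -0.2342  0.0034] yaw 0.0277 tilt 0.0135 gap 0.0551 F [-0.3  0.1 -0.3]
units x,y,z: [-0.05 -0.03  0.02] turn units -0.0046
```

```bash
python3 -m pendant '[50,0,0,0,0, 50,0,0,0,0, 50,0,0,-0.5,0, 50,0,0,-0.5,0,50,0,0,-1,0]' 25; python3 d.py .4775 -.028 .06; python3 -m pendant '[50,0,0,-1,0, 50,0,0,-1,0]'; python3 d.py .4775 -.028 .06
python3 - <<'E'
from h import *
c=snap('side','side2.png');im=c['color'][80:230,280:420]; cv2.imwrite('pics/s2.png',cv2.resize(im,None,fx=4,fy=4,interpolation=cv2.INTER_CUBIC))
E
```

```text
time_s: 4.57
position: [0.4141, -0.2311, 0.0417]
eef_rot: [0.001, 1.0, 0.014, 0.001]
force: [-0.7, 0.6, -1.3]
finger_gap: 0.0552
t 4.5667 pos [ 0.4141 -0.2311  0.0417] yaw 0.0276 tilt 0.0033 gap 0.0552 F [-0.7  0.6 -1.3]
units x,y,z: [  3.45 -10.06  -0.93] turn units -0.0047
time_s: 4.73
position: [0.4133, -0.2305, 0.0843]
eef_rot: [0.001, 1.0, 0.014, 0.001]
force: [0.8, 0.1, -0.5]
finger_gap: 0.0549
t 4.7333 pos [ 0.4133 -0.2305  0.0843] yaw 0.0275 tilt 0.0019 gap 0.0549 F [ 0.8  0.1 -0.5]
units x,y,z: [  3.48 -10.03   1.2 ] turn units -0.0048
```

View pics/s2.png

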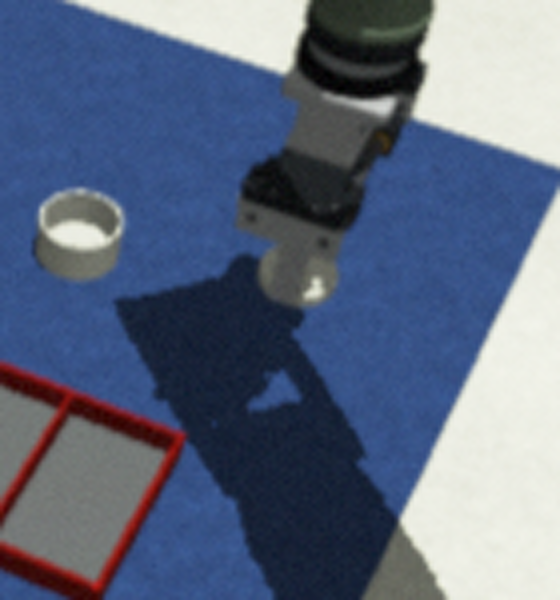

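The lid is held level, at (298,278) in the crop. I'll carry it to the small bay.

```bash
python3 -m pendant '[50,0.35,-1,0,0, 50,0.35,-1,0,0, 50,0.35,-1,0,0, 50,0.35,-1,0,0, 50,0.35,-1,0,0]'; python3 -m pendant '[50,0.35,-1,0,0, 50,0.35,-1,0,0, 50,0.35,-1,0,0, 50,0.35,-1,0,0, 50,0,0,0,0]'; python3 d.py .4775 -.028 .06
```

```text
time_s: 5.2
position: [0.4541, -0.1357, 0.0963]
eef_rot: [0.009, 1.0, 0.01, 0.011]
force: [1.1, -0.1, -0.9]
finger_gap: 0.0551
time_s: 5.62
position: [0.4832, -0.0487, 0.0985]
eef_rot: [0.01, 1.0, 0.011, 0.014]
force: [-0.1, -0.2, 0.3]
finger_gap: 0.0547
t 5.6167 pos [ 0.4832 -0.0487  0.0985] yaw 0.0224 tilt 0.0345 gap 0.0547 F [-0.1 -0.2  0.3]
units x,y,z: [-0.32 -1.08  1.9 ] turn units -0.008
```

```bash
python3 -m pendant '[50,-0.3,-0.6,0.3,-0.008, 50,0,-0.5,0.4,0, 50,0,0,0.4,0, 50,0,0,0.4,0, 50,0,0,0,0]'; python3 d.py .4775 -.028 .03
```

```text
time_s: 6.03
position: [0.4788, -0.0282, 0.0678]
eef_rot: [0.012, 1.0, 0.019, 0.016]
force: [0.2, 0.8, -0.6]
finger_gap: 0.0549
t 6.0333 pos [ 0.4788 -0.0282  0.0678] yaw 0.0378 tilt 0.04 gap 0.0549 F [ 0.2  0.8 -0.6]
units x,y,z: [-0.13 -0.06  1.88] turn units 0.0018
```

```bash
python3 -m pendant '[50,-0.15,0,0.4,0, 50,0,0,0.4,0, 50,0,0,0.4,0, 50,0,0,0.4,0, 50,0,0,0,0]'; python3 d.py .4775 -.028 .008;python3 - <<'E'
from h import *
c=snap('side','side3.png');im=c['color'][80:250,220:390]; cv2.imwrite('pics/s3.png',cv2.resize(im,None,fx=3.5,fy=3.5,interpolation=cv2.INTER_CUBIC))
E
```

```text
time_s: 6.45
position: [0.4764, -0.0319, 0.0317]
eef_rot: [0.012, 1.0, 0.017, 0.016]
force: [-0.2, -0.2, -0.3]
finger_gap: 0.0551
t 6.45 pos [ 0.4764 -0.0319  0.0317] yaw 0.0339 tilt 0.0394 gap 0.0551 F [-0.2 -0.2 -0.3]
units x,y,z: [ 0.02 -0.22  1.18] turn units -0.0007
```

View pics/s3.png

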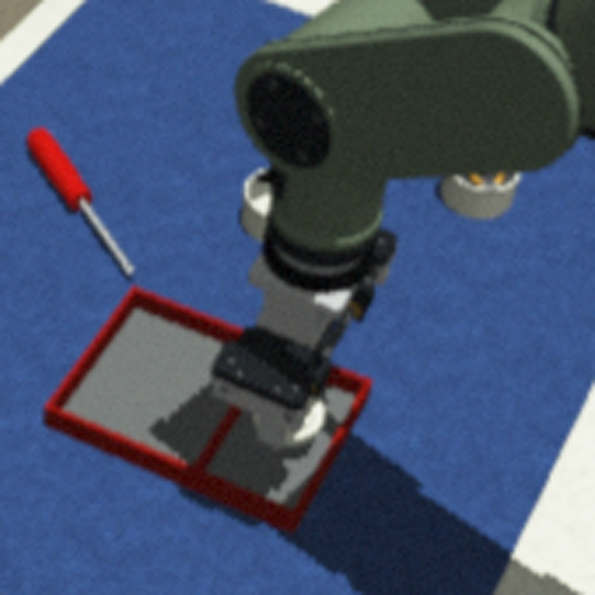

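The lid (295,425 in the crop) is over the small bay, clear of the divider and the walls. I'll lower it.

```bash
python3 -m pendant '[50,0,-0.2,0.4,0, 50,0,0,0.4,0, 50,0,0,0.3,0, 50,0,0,0.2,0, 50,0,0,0,0]'; python3 d.py .4775 -.028 .008
```

```text
time_s: 6.92
position: [0.48, -0.0287, 0.0053]
eef_rot: [0.013, 1.0, 0.017, 0.018]
force: [-1.0, 0.7, 0.5]
finger_gap: 0.055
t 6.9167 pos [ 0.48   -0.0287  0.0053] yaw 0.0343 tilt 0.0439 gap 0.055 F [-1.   0.7  0.5]
units x,y,z: [-0.12 -0.04 -0.14] turn units -0.0005
```

```bash
python3 -m pendant '[76,0,0,0,0, 76,0,0,0,0, 76,0,0,0,0, 76,0,0,0,0, 76,0,0,0,0]'; python3 -m pendant '[76,0,0,-0.4,0, 76,0,0,-0.7,0, 76,0,0,-1,0, 76,0,0,-1,0, 76,0,0,-1,0]';  python3 d.py .592 -.255 .10
```

```text
time_s: 7.33
position: [0.481, -0.0292, 0.0057]
eef_rot: [0.013, 1.0, 0.017, 0.019]
force: [0.0, 0.2, -0.1]
finger_gap: 0.0756
time_s: 7.75
position: [0.4718, -0.0252, 0.0865]
eef_rot: [0.011, 1.0, 0.017, 0.012]
force: [0.1, -0.6, -0.4]
finger_gap: 0.0763
t 7.75 pos [ 0.4718 -0.0252  0.0865] yaw 0.0342 tilt 0.0322 gap 0.0763 F [ 0.1 -0.6 -0.4]
units x,y,z: [ 5.63 11.7  -0.28] turn units -0.0005
```

```bash
python3 -m pendant '[94,0.5,1,0,0, 94,0.5,1,0,0, 94,0.5,1,0,0, 94,0.5,1,0,0, 94,0.5,1,0,0]'; python3 -m pendant '[94,0.5,1,0,0, 94,0.5,1,0,0, 94,0.5,1,0,0, 94,0.5,1,0,0, 94,0.5,1,0,0]'; python3 -m pendant '[94,0.5,1,0,0, 94,0,0,0,0]'; python3 d.py .592 -.255 .06
python3 - <<'E'
from h import *
for n in('top','side'): snap(n,n+'4.png')
T=cv2.imread('pics/side4.png')[160:240,230:350]; cv2.imwrite('pics/s4.png',cv2.resize(T,None,fx=5,fy=5,interpolation=cv2.INTER_CUBIC))
E
```

```text
time_s: 8.17
position: [0.5287, -0.1226, 0.0993]
eef_rot: [0.011, 1.0, 0.021, 0.017]
force: [0.6, -0.5, -0.3]
finger_gap: 0.094
time_s: 8.58
position: [0.5844, -0.2244, 0.1065]
eef_rot: [0.011, 1.0, 0.021, 0.018]
force: [0.8, 0.3, 0.4]
finger_gap: 0.0936
time_s: 8.75
position: [0.5973, -0.2486, 0.109]
eef_rot: [0.012, 1.0, 0.019, 0.019]
force: [-0.7, -0.2, 0.5]
finger_gap: 0.0941
t 8.75 pos [ 0.5973 -0.2486  0.109 ] yaw 0.0391 tilt 0.0456 gap 0.0941 F [-0.7 -0.2  0.5]
units x,y,z: [-0.37  0.25  2.44] turn units 0.0026
```

View pics/s4.png

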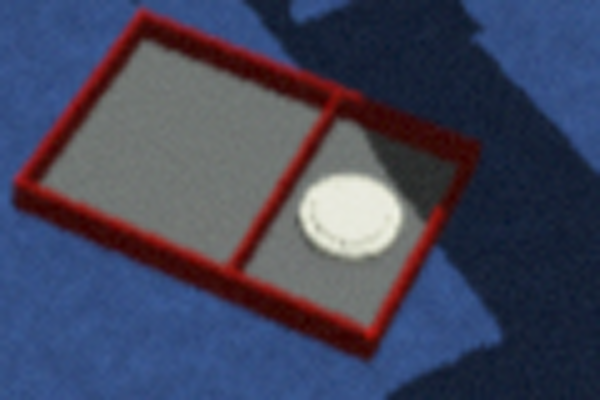

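View pics/top4.png

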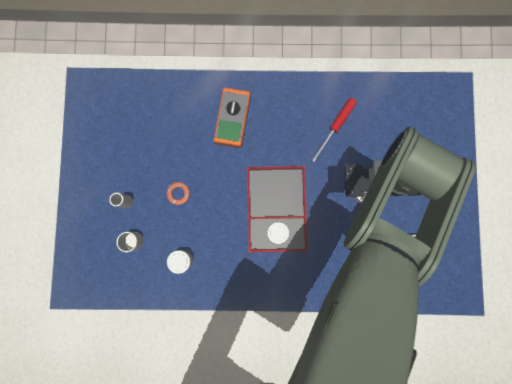

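The lid lies flat in the small bay, at (350,215) in the crop. I'll descend onto the large pot.

```bash
python3 -m pendant '[94,-0.35,0.25,0.6,0, 94,0,0,0.6,0, 94,0,0,0.6,0, 94,0,0,0.5,0, 94,0,0,0,0]'; python3 d.py .592 -.255 .010
python3 - <<'E'
from h import *
c=snap('side','side5.png');im=c['color'][60:180,240:380]; cv2.imwrite('pics/s5.png',cv2.resize(im,None,fx=5,fy=5,interpolation=cv2.INTER_CUBIC))
E
```

```text
time_s: 9.27
position: [0.5862, -0.2462, 0.0564]
eef_rot: [0.008, 1.0, 0.022, 0.016]
force: [-0.5, 0.1, -0.5]
finger_gap: 0.0938
t 9.2667 pos [ 0.5862 -0.2462  0.0564] yaw 0.0436 tilt 0.0356 gap 0.0938 F [-0.5  0.1 -0.5]
units x,y,z: [0.2  0.41 2.34] turn units 0.0055
```

View pics/s5.png

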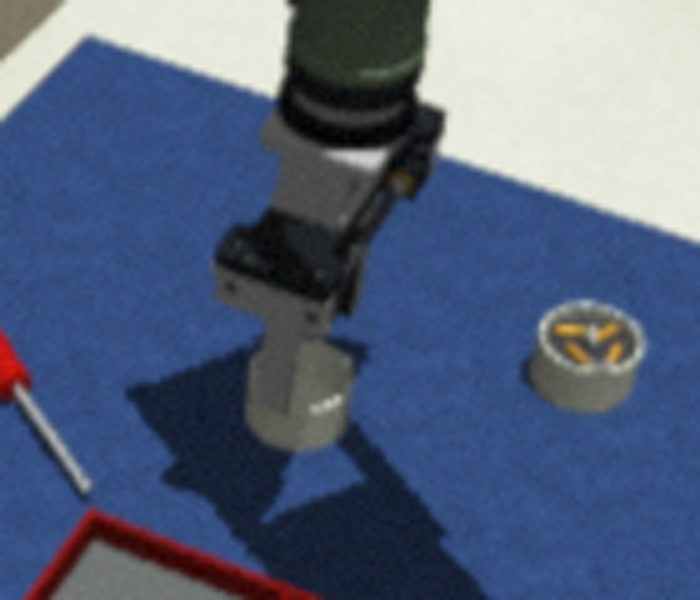

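```bash
python3 -m pendant '[94,0.2,0.4,0.4,0, 94,0,0,0.4,0, 94,0,0,0.4,0, 94,0,0,0.4,0, 94,0,0,0,0]'; python3 d.py .592 -.255 .010
```

```text
time_s: 9.73
position: [0.592, -0.2528, 0.0229]
eef_rot: [0.008, 1.0, 0.023, 0.016]
force: [-0.1, 0.0, 0.8]
finger_gap: 0.0935
t 9.7333 pos [ 0.592  -0.2528  0.0229] yaw 0.0455 tilt 0.0352 gap 0.0935 F [-0.1  0.   0.8]
units x,y,z: [-0.02  0.1   0.65] turn units 0.0067
```

```bash
python3 -m pendant '[94,0,0.1,0.25,0, 94,0,0,0.25,0, 94,0,0,0.1,0, 94,0,0,0,0]'; python3 d.py .592 -.255 .010;  python3 -m pendant '[60,0,0,0,0, 60,0,0,0,0, 60,0,0,0,0, 60,0,0,0,0, 60,0,0,0,0]' 15; python3 -m pendant '[60,0,0,0,0, 60,0,0,0,0]' 20;python3 d.py .592 -.255 .010
```

```text
time_s: 10.07
position: [0.5925, -0.2546, 0.0097]
eef_rot: [0.008, 1.0, 0.023, 0.016]
force: [-0.7, 0.1, 0.4]
finger_gap: 0.0939
t 10.0667 pos [ 0.5925 -0.2546  0.0097] yaw 0.046 tilt 0.035 gap 0.0939 F [-0.7  0.1  0.4]
units x,y,z: [-0.02  0.02 -0.01] turn units 0.007
time_s: 10.48
position: [0.5932, -0.255, 0.0108]
eef_rot: [0.008, 1.0, 0.023, 0.016]
force: [-0.5, -1.0, -0.5]
finger_gap: 0.066
time_s: 10.65
position: [0.5932, -0.255, 0.0109]
eef_rot: [0.008, 1.0, 0.023, 0.016]
force: [0.4, -0.2, -1.3]
finger_gap: 0.066
t 10.65 pos [ 0.5932 -0.255   0.0109] yaw 0.046 tilt 0.037 gap 0.066 F [ 0.4 -0.2 -1.3]
units x,y,z: [-0.06 -0.    0.05] turn units 0.007
```

Gripped: the opening is 66 mm. I'll lift and carry to the large-bay centre (0.584,-0.024), slightly on the slow side to limit tilt.

```bash
python3 -m pendant '[60,0,0,-0.5,0, 60,0,0,-0.7,0, 60,0,0,-0.8,0, 60,0,0,-0.8,0, 60,0,0,0,0]'; python3 d.py .584 -.024 .06
```

```text
time_s: 11.07
position: [0.5905, -0.2536, 0.0713]
eef_rot: [0.008, 1.0, 0.023, 0.016]
force: [1.9, -0.6, 1.1]
finger_gap: 0.0659
t 11.0667 pos [ 0.5905 -0.2536  0.0713] yaw 0.0459 tilt 0.035 gap 0.0659 F [ 1.9 -0.6  1.1]
units x,y,z: [  0.18 -11.49   0.38] turn units 0.007
```

```bash
python3 -m pendant '[60,0,-0.8,0,0, 60,0,-1,0,0, 60,0,-1,0,0, 60,0,-1,0,0, 60,0,-1,0,0]'; python3 -m pendant '[60,0,-1,0,0, 60,0,-1,0,0, 60,0,-1,0,0, 60,0,-1,0,0, 60,0,-0.5,0,0]'; python3 d.py .584 -.024 .05
```

```text
time_s: 11.48
position: [0.5869, -0.1558, 0.0723]
eef_rot: [0.009, 1.0, 0.019, 0.018]
force: [0.2, 0.3, -1.1]
finger_gap: 0.0663
time_s: 11.9
position: [0.5779, -0.0529, 0.0675]
eef_rot: [0.007, 1.0, 0.021, 0.015]
force: [0.1, -0.0, -0.9]
finger_gap: 0.0661
t 11.9 pos [ 0.5779 -0.0529  0.0675] yaw 0.0417 tilt 0.033 gap 0.0661 F [ 0.1 -0.  -0.9]
units x,y,z: [ 0.34 -1.44  0.87] turn units 0.0042
```

```bash
python3 -m pendant '[60,0.2,-0.7,0,0, 60,0.15,-0.7,0,0, 60,0,0,0.4,0, 60,0,0,0.4,0, 60,0,0,0,0]'; python3 d.py .584 -.024 .0145
```

```text
time_s: 12.32
position: [0.5809, -0.0183, 0.0483]
eef_rot: [0.006, 1.0, 0.024, 0.013]
force: [-0.2, -0.5, -0.8]
finger_gap: 0.0664
t 12.3167 pos [ 0.5809 -0.0183  0.0483] yaw 0.048 tilt 0.0291 gap 0.0664 F [-0.2 -0.5 -0.8]
units x,y,z: [0.1  0.27 1.7 ] turn units 0.0083
```

```bash
python3 -m pendant '[60,0.1,0.25,0.4,0, 60,0,0,0.4,0, 60,0,0,0.3,0, 60,0,0,0.2,0, 60,0,0,0,0]'; python3 d.py .584 -.024 .0145
```

```text
time_s: 12.73
position: [0.5824, -0.0276, 0.0175]
eef_rot: [0.006, 1.0, 0.022, 0.011]
force: [0.5, -0.3, -0.8]
finger_gap: 0.0661
t 12.7333 pos [ 0.5824 -0.0276  0.0175] yaw 0.0434 tilt 0.0259 gap 0.0661 F [ 0.5 -0.3 -0.8]
units x,y,z: [ 0.09 -0.18  0.15] turn units 0.0053
```

```bash
python3 -m pendant '[60,0,0,0.15,0, 60,0,0,0,0, 60,0,0,0,0]'; python3 d.py .584 -.024 .0145; python3 -m pendant '[84,0,0,0,0, 84,0,0,0,0, 84,0,0,0,0, 84,0,0,0,0, 84,0,0,0,0]'; python3 -m pendant '[84,0,0,-0.4,0, 84,0,0,-0.8,0, 84,0,0,-1,0, 84,0,0,-1,0, 84,0,0,-1,0]'; python3 -m pendant '[84,0,0,-1,0, 84,0,0,-1,0, 84,0,0,-1,0, 84,0,0,-0.5,0]';python3 d.py .452 .347 .17
```

```text
time_s: 12.98
position: [0.5832, -0.0285, 0.0145]
eef_rot: [0.006, 1.0, 0.021, 0.012]
force: [-0.6, -0.1, -1.0]
finger_gap: 0.0658
t 12.9833 pos [ 0.5832 -0.0285  0.0145] yaw 0.042 tilt 0.0269 gap 0.0658 F [-0.6 -0.1 -1. ]
units x,y,z: [ 0.05 -0.22 -0.  ] turn units 0.0045
time_s: 13.4
position: [0.5844, -0.0287, 0.0157]
eef_rot: [0.007, 1.0, 0.021, 0.013]
force: [-0.2, 0.5, -0.7]
finger_gap: 0.0839
time_s: 13.82
position: [0.5771, -0.0265, 0.0985]
eef_rot: [0.006, 1.0, 0.021, 0.007]
force: [0.1, 0.0, -0.4]
finger_gap: 0.0838
time_s: 14.15
position: [0.5771, -0.0256, 0.177]
eef_rot: [0.006, 1.0, 0.021, 0.01]
force: [0.6, -0.9, 0.7]
finger_gap: 0.0842
t 14.15 pos [ 0.5771 -0.0256  0.177 ] yaw 0.0428 tilt 0.0231 gap 0.0842 F [ 0.6 -0.9  0.7]
units x,y,z: [-5.460e+00 -1.888e+01  1.000e-02] turn units 0.005
```

```bash
python3 -m pendant '[84,-0.28,-1,0,0, 84,-0.28,-1,0,0, 84,-0.28,-1,0,0, 84,-0.28,-1,0,0, 84,-0.28,-1,0,0]'; python3 -m pendant '[84,-0.28,-1,0,0, 84,-0.28,-1,0,0, 84,-0.28,-1,0,0, 84,-0.28,-1,0,0, 84,-0.28,-1,0,0]';  python3 -m pendant '[84,-0.28,-1,0,0, 84,-0.28,-1,0,0, 84,-0.28,-1,0,0, 84,-0.28,-1,0,0, 84,-0.28,-1,0,0]'; python3 d.py .452 .347 .12
```

```text
time_s: 14.57
position: [0.5487, 0.0717, 0.1821]
eef_rot: [0.008, 1.0, 0.018, 0.016]
force: [-0.2, 0.8, 0.7]
finger_gap: 0.0842
time_s: 14.98
position: [0.5141, 0.1752, 0.1799]
eef_rot: [0.008, 1.0, 0.017, 0.016]
force: [0.9, -0.5, 0.2]
finger_gap: 0.0839
time_s: 15.4
position: [0.4791, 0.2788, 0.1772]
eef_rot: [0.008, 1.0, 0.017, 0.015]
force: [0.7, -0.6, -0.8]
finger_gap: 0.0839
t 15.4 pos [0.4791 0.2788 0.1772] yaw 0.0346 tilt 0.035 gap 0.0839 F [ 0.7 -0.6 -0.8]
units x,y,z: [-1.32 -3.5   2.76] turn units -0.0003
```

```bash
python3 -m pendant '[84,-0.4,-1,0,0, 84,-0.4,-1,0,0, 84,-0.3,-0.9,0,0, 84,-0.2,-0.6,0,0, 84,0,0,0,0]'; python3 d.py .452 .347 .12
python3 - <<'E'
from h import *
for n in('top','side'): snap(n,n+'6.png')
T=cv2.imread('pics/side6.png')[160:360,150:350]; cv2.imwrite('pics/s6.png',cv2.resize(T,None,fx=3,fy=3,interpolation=cv2.INTER_CUBIC))
E
```

```text
time_s: 15.82
position: [0.4464, 0.3541, 0.1748]
eef_rot: [0.008, 1.0, 0.019, 0.015]
force: [0.7, -0.6, 0.3]
finger_gap: 0.084
t 15.8167 pos [0.4464 0.3541 0.1748] yaw 0.039 tilt 0.0331 gap 0.084 F [ 0.7 -0.6  0.3]
units x,y,z: [0.19 0.32 2.75] turn units 0.0025
```

View pics/s6.png

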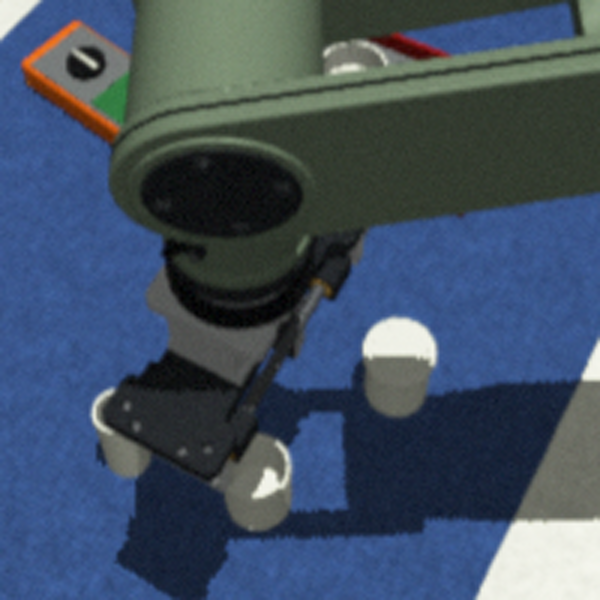

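View pics/top6.png

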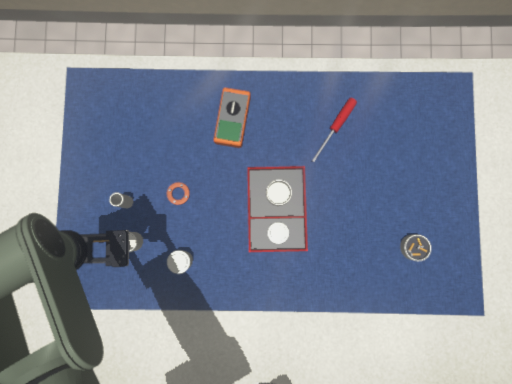

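Run:
```python
from h import *
T=cv2.imread('pics/top6.png'); y0,x0=175,260
im=T[y0:y0+36,x0:x0+40]; cv2.imwrite('pics/p6.png',cv2.resize(im,None,fx=14,fy=14,interpolation=cv2.INTER_NEAREST))
```

```text
(no output)
```

View pics/p6.png

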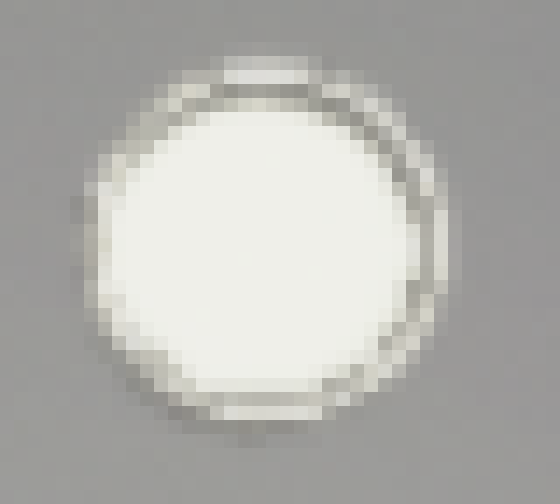

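The large pot stands in the large bay (rim centred near pixel (279,192)); next, a sub-pixel rim fit.

```bash
cat >> h.py <<'E'
def rimfit(n,img,x,y,z,r):
    """circle of given radius at height z: bright rim against darker outside"""
    g=cv2.GaussianBlur(img[...,1].astype(np.float32),(0,0),0.5); aa=np.linspace(0,2*np.pi,180,endpoint=False)
    def prof(q,rr):
        p=proj(n,np.c_[q[0]+rr*np.cos(aa),q[1]+rr*np.sin(aa),np.full(180,z)]).astype(np.float32)
        return cv2.remap(g,p[None,:,0],p[None,:,1],cv2.INTER_CUBIC)[0]
    f=lambda q:-(prof(q,r-.0015)-prof(q,r+.003)).mean()
    best=None
    for dx in(-.005,0,.005):
        for dy in(-.005,0,.005):
            s=minimize(f,[x+dx,y+dy],method='Nelder-Mead',options=dict(initial_simplex=[[x+dx,y+dy],[x+dx+.003,y+dy],[x+dx,y+dy+.003]],xatol=2e-5))
            if best is None or s.fun<best.fun: best=s
    return best.x,-best.fun
E
python3 - <<'E'
from h import *
T=cv2.imread('pics/top6.png')
x,y,_=ray('top',278.9,191.5,.04); print(x,y)
print(rimfit('top',T,x,y,.04,.033))
T0=cv2.imread('pics/top0.png'); print(rimfit('top',T0,.5938,-.2548,.036,.033),rimfit('top',T0,.4536,.348,.06,.025),rimfit('top',T0,.5567,.3711,.084,.017))
S=cv2.imread('pics/side0.png'); print(rimfit('side',S,.5907,-.2553,.036,.033),rimfit('side',S,.451,.3464,.06,.025),rimfit('side',S,.554,.3694,.084,.017))
E
python3 d.py .452 .347 .12
```

```text
0.5841746274684094 -0.029450228063223064
(array([ 0.58373084, -0.02935747]), np.float64(44.823974609375))
(array([ 0.59315899, -0.25432273]), np.float64(81.70731353759766)) (array([0.4533457, 0.3472284]), np.float64(87.8856201171875)) (array([0.55610654, 0.36992653]), np.float64(80.5693588256836))
(array([ 0.59011312, -0.25462649]), np.float64(52.833370208740234)) (array([0.45051064, 0.34669093]), np.float64(100.9422836303711)) (array([0.5531718 , 0.36998817]), np.float64(94.49398803710938))
t 15.9167 pos [0.4473 0.3522 0.1748] yaw 0.0374 tilt 0.0342 gap 0.0841 F [-0.1  0.1  0.5]
units x,y,z: [0.14 0.22 2.75] turn units 0.0015
```

```bash
python3 -m pendant '[84,0.2,0.2,0.7,0, 84,0,0,0.7,0, 84,0,0,0.7,0, 84,0,0,0.5,0, 84,0,0,0,0]'; python3 d.py .4533 .3472 .04
```

```text
time_s: 16.33
position: [0.4574, 0.3426, 0.1231]
eef_rot: [0.009, 1.0, 0.016, 0.017]
force: [-0.5, -0.7, -0.6]
finger_gap: 0.0842
t 16.3333 pos [0.4574 0.3426 0.1231] yaw 0.0321 tilt 0.0387 gap 0.0842 F [-0.5 -0.7 -0.6]
units x,y,z: [-0.34 -0.31  4.14] turn units -0.0018
```

```bash
python3 -m pendant '[84,-0.3,-0.3,0.6,0, 84,0,0,0.6,0, 84,0,0,0.6,0, 84,0,0,0.4,0, 84,0,0,0,0]'; python3 d.py .4533 .3472 .04
```

```text
time_s: 16.75
position: [0.4538, 0.3468, 0.0758]
eef_rot: [0.009, 1.0, 0.015, 0.018]
force: [-0.6, -0.6, -0.4]
finger_gap: 0.0842
t 16.75 pos [0.4538 0.3468 0.0758] yaw 0.0296 tilt 0.0401 gap 0.0842 F [-0.6 -0.6 -0.4]
units x,y,z: [-0.09 -0.05  1.79] turn units -0.0034
```

```bash
python3 -m pendant '[84,-0.08,-0.05,0.5,0, 84,0,0,0.5,0, 84,0,0,0.4,0, 84,0,0,0.3,0, 84,0,0,0,0]'; python3 d.py .4533 .3472 .04
python3 - <<'E'
from h import *
snap('side','side7.png')
T=cv2.imread('pics/side7.png')[200:360,150:350]; cv2.imwrite('pics/s7.png',cv2.resize(T,None,fx=3.5,fy=3.5,interpolation=cv2.INTER_CUBIC))
E
```

```text
time_s: 17.17
position: [0.4534, 0.3475, 0.0379]
eef_rot: [0.009, 1.0, 0.015, 0.018]
force: [-1.0, 0.2, 1.3]
finger_gap: 0.0841
t 17.1667 pos [0.4534 0.3475 0.0379] yaw 0.0303 tilt 0.0401 gap 0.0841 F [-1.   0.2  1.3]
units x,y,z: [ 0.    0.02 -0.1 ] turn units -0.003
```

View pics/s7.png

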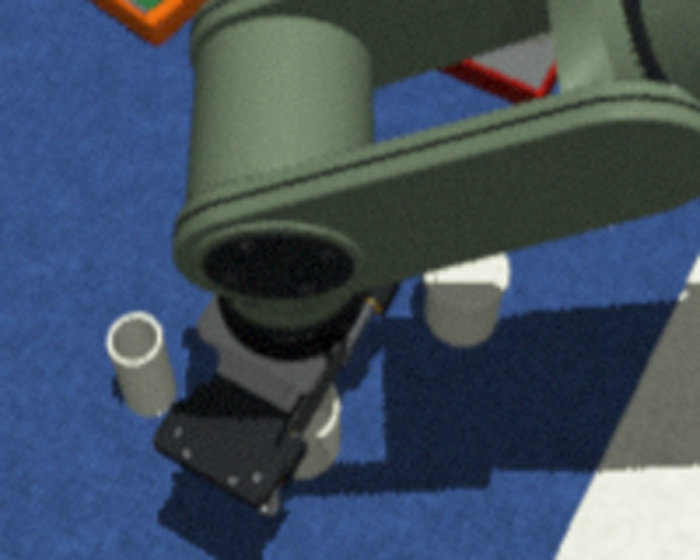

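The fingers straddle the medium pot (310,430 in the crop), and the small pot is clear. I'll close on it.

```bash
python3 -m pendant '[44,0,0,0,0, 44,0,0,0,0, 44,0,0,0,0, 44,0,0,0,0, 44,0,0,0,0]' 15; python3 -m pendant '[44,0,0,0,0, 44,0,0,0,0, 44,0,0,0,0]' 25;python3 d.py .4533 .3472 .16
```

```text
time_s: 17.63
position: [0.4551, 0.3486, 0.0402]
eef_rot: [0.008, 1.0, 0.015, 0.02]
force: [-0.3, 0.1, -0.3]
finger_gap: 0.0544
time_s: 17.88
position: [0.4556, 0.3488, 0.041]
eef_rot: [0.007, 1.0, 0.015, 0.02]
force: [-0.6, -0.6, -0.8]
finger_gap: 0.0503
t 17.8833 pos [0.4556 0.3488 0.041 ] yaw 0.0302 tilt 0.0436 gap 0.0503 F [-0.6 -0.6 -0.8]
units x,y,z: [ 0.12  0.17 -5.95] turn units -0.0031
```

```bash
python3 -m pendant '[44,0,0,-0.5,0, 44,0,0,-0.8,0, 44,0,0,-0.8,0, 44,0,0,-0.8,0, 44,0,0,-0.8,0]'; python3 -m pendant '[44,0,0,-0.8,0, 44,0,0,-0.5,0, 44,0,0,0,0]'; python3 d.py .586 -.0287 .14
```

```text
time_s: 18.3
position: [0.4487, 0.3477, 0.1147]
eef_rot: [0.01, 1.0, 0.015, 0.016]
force: [0.5, 0.1, 0.1]
finger_gap: 0.05
time_s: 18.55
position: [0.4501, 0.3498, 0.1482]
eef_rot: [0.008, 1.0, 0.015, 0.019]
force: [0.9, 0.0, -1.3]
finger_gap: 0.0498
t 18.55 pos [0.4501 0.3498 0.1482] yaw 0.0302 tilt 0.042 gap 0.0498 F [ 0.9  0.  -1.3]
units x,y,z: [ 6.2  19.11  0.96] turn units -0.0031
```

```bash
python3 -m pendant '[44,0.3,0.9,0,0, 44,0.3,0.9,0,0, 44,0.3,0.9,0,0, 44,0.3,0.9,0,0, 44,0.3,0.9,0,0]'; python3 -m pendant '[44,0.3,0.9,0,0, 44,0.3,0.9,0,0, 44,0.3,0.9,0,0, 44,0.3,0.9,0,0, 44,0.3,0.9,0,0]';  python3 -m pendant '[44,0.3,0.9,0,0, 44,0.3,0.9,0,0, 44,0.3,0.9,0,0, 44,0.3,0.9,0,0, 44,0.3,0.9,0,0]'; python3 d.py .586 -.0287 .14
```

```text
time_s: 18.97
position: [0.4819, 0.2615, 0.1507]
eef_rot: [0.007, 1.0, 0.019, 0.02]
force: [0.0, -0.3, -0.7]
finger_gap: 0.0499
time_s: 19.38
position: [0.5135, 0.1675, 0.1495]
eef_rot: [0.007, 1.0, 0.019, 0.016]
force: [-0.3, 0.5, -0.8]
finger_gap: 0.0501
time_s: 19.8
position: [0.5451, 0.0737, 0.1479]
eef_rot: [0.008, 1.0, 0.019, 0.013]
force: [0.8, 0.3, -0.5]
finger_gap: 0.05
t 19.8 pos [0.5451 0.0737 0.1479] yaw 0.038 tilt 0.0299 gap 0.05 F [ 0.8  0.3 -0.5]
units x,y,z: [1.84 5.19 0.52] turn units 0.0019
```

```bash
python3 -m pendant '[44,0.35,0.9,0,0, 44,0.35,0.9,0,0, 44,0.35,0.9,0,0, 44,0.3,0.9,0,0, 44,0.2,0.6,0,0]'; python3 -m pendant '[44,0,0,0,0, 44,0,0,0,0]'; python3 d.py .586 -.0287 .11
```

```text
time_s: 20.22
position: [0.5778, -0.0144, 0.1459]
eef_rot: [0.007, 1.0, 0.018, 0.01]
force: [-0.4, 0.3, -0.5]
finger_gap: 0.0503
time_s: 20.38
position: [0.5778, -0.0167, 0.1447]
eef_rot: [0.007, 1.0, 0.016, 0.009]
force: [-0.5, -0.3, -1.4]
finger_gap: 0.0499
t 20.3833 pos [ 0.5778 -0.0167  0.1447] yaw 0.0326 tilt 0.0225 gap 0.0499 F [-0.5 -0.3 -1.4]
units x,y,z: [0.36 0.59 1.75] turn units -0.0015
```

```bash
python3 -m pendant '[44,0.35,0.5,0,0, 44,0,0,0.4,0, 44,0,0,0.4,0, 44,0,0,0.4,0, 44,0,0,0,0]'; python3 d.py .587 -.0287 .10
python3 - <<'E'
from h import *
for n in('top','side'): snap(n,n+'8.png')
T=cv2.imread('pics/side8.png')[120:240,200:340]; cv2.imwrite('pics/s8.png',cv2.resize(T,None,fx=5,fy=5,interpolation=cv2.INTER_CUBIC))
T=cv2.imread('pics/top8.png')[140:260,200:340]; cv2.imwrite('pics/t8.png',cv2.resize(T,None,fx=5,fy=5,interpolation=cv2.INTER_CUBIC))
E
```

```text
time_s: 20.8
position: [0.5848, -0.0243, 0.1179]
eef_rot: [0.006, 1.0, 0.018, 0.008]
force: [-0.2, -0.5, -1.6]
finger_gap: 0.0498
t 20.8 pos [ 0.5848 -0.0243  0.1179] yaw 0.036 tilt 0.0201 gap 0.0498 F [-0.2 -0.5 -1.6]
units x,y,z: [0.09 0.21 0.9 ] turn units 0.0006
```

View pics/s8.png

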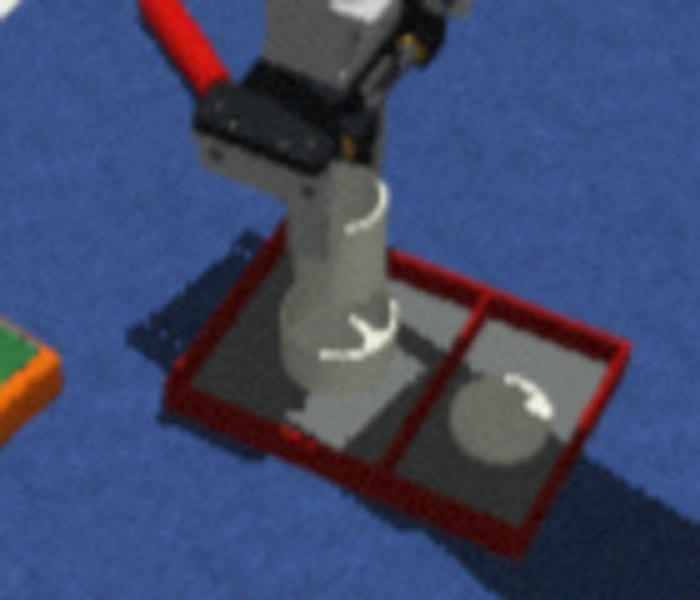

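View pics/t8.png

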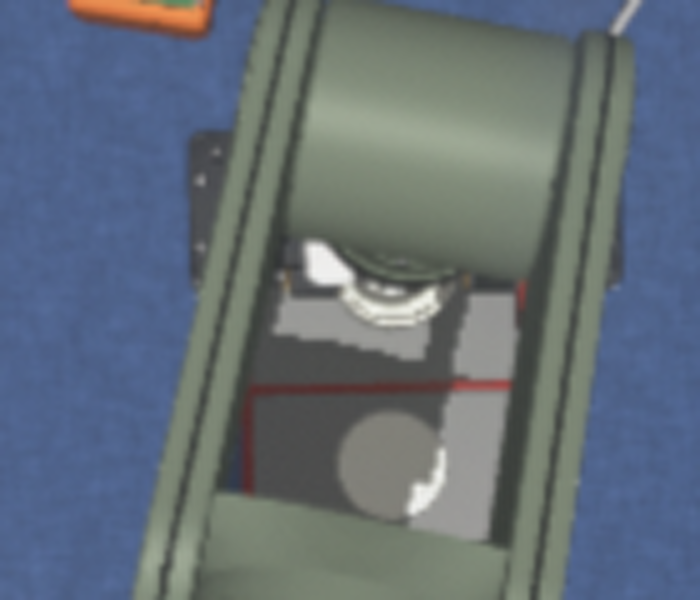

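The medium pot is held over the large one. I'll overlay the predicted outlines to check alignment before inserting.

Run:
```python
from h import *
im=cv2.imread('pics/side8.png'); o=np.array([230,140]);F=8
im=cv2.resize(im[140:205,230:310],None,fx=F,fy=F,interpolation=cv2.INTER_CUBIC)
bx,by=np.array([.5907,-.2553])-np.array([.5935,-.2546])  # side bias vs top
def ring(x,y,z,r,c):
    p=(proj('side',np.c_[x+bx+r*np.cos(a),y+by+r*np.sin(a),np.full(48,z)])-o+.5)*F
    cv2.polylines(im,[p.astype(int)],True,c,1)
ring(.5837,-.0290,.040,.033,(0,255,0)); ring(.5837,-.0290,.004,.033,(0,255,0))
x,y=.5848-.0032,-.0243
ring(x,y,.0769,.025,(0,0,255)); ring(x+.001,y,.1369,.025,(0,0,255))
cv2.imwrite('pics/o8.png',im)
```

```text
(no output)
```

View pics/o8.png

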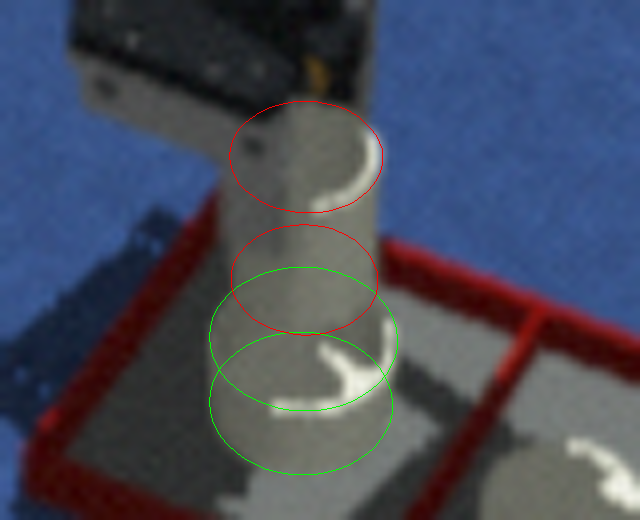

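The overlay agrees within about 2 mm. I'll correct and lower.

```bash
python3 -m pendant '[44,0.1,0.2,0.3,0, 44,0,0,0.3,0, 44,0,0,0.2,0, 44,0,0,0,0]'; python3 d.py .587 -.0287 .05
```

```text
time_s: 21.23
position: [0.5891, -0.0284, 0.1029]
eef_rot: [0.007, 1.0, 0.018, 0.01]
force: [-0.4, 1.1, 0.3]
finger_gap: 0.0499
t 21.2333 pos [ 0.5891 -0.0284  0.1029] yaw 0.0371 tilt 0.0239 gap 0.0499 F [-0.4  1.1  0.3]
units x,y,z: [-0.16 -0.03  2.64] turn units 0.0014
```

```bash
python3 -m pendant '[44,-0.12,0,0.2,0, 44,-0.04,0,0.3,0, 44,0,0,0.3,0, 44,0,0,0.2,0, 44,0,0,0,0]'; python3 d.py .587 -.0287 .05
```

```text
time_s: 21.65
position: [0.5859, -0.0289, 0.0807]
eef_rot: [0.007, 1.0, 0.018, 0.01]
force: [-0.2, -0.4, -1.3]
finger_gap: 0.05
t 21.65 pos [ 0.5859 -0.0289  0.0807] yaw 0.0369 tilt 0.0238 gap 0.05 F [-0.2 -0.4 -1.3]
units x,y,z: [ 0.03 -0.03  1.53] turn units 0.0012
```

```bash
python3 -m pendant '[44,0.03,0,0.35,0, 44,0,0,0.35,0, 44,0,0,0.35,0, 44,0,0,0.25,0, 44,0,0,0,0]'; python3 d.py .587 -.0287 .049
```

```text
time_s: 22.07
position: [0.5871, -0.0293, 0.0517]
eef_rot: [0.007, 1.0, 0.018, 0.01]
force: [-0.5, 0.3, -0.3]
finger_gap: 0.0499
t 22.0667 pos [ 0.5871 -0.0293  0.0517] yaw 0.0369 tilt 0.0237 gap 0.0499 F [-0.5  0.3 -0.3]
units x,y,z: [-0.01 -0.03  0.13] turn units 0.0012
```

```bash
python3 -m pendant '[44,0,0,0.1,0, 44,0,0,0,0]'; python3 d.py .587 -.0287 .049; python3 -m pendant '[74,0,0,0,0, 74,0,0,0,0, 74,0,0,0,0, 74,0,0,0,0, 74,0,0,0,0]'; python3 -m pendant '[74,0,0,-0.4,0, 74,0,0,-0.8,0, 74,0,0,-1,0, 74,0,0,-1,0, 74,0,0,-1,0]'; python3 -m pendant '[74,0,0,-1,0, 74,0,0,-1,0, 74,0,0,-1,0, 74,0,0,-0.5,0]';python3 d.py .556 .370 .2
```

```text
time_s: 22.23
position: [0.5868, -0.0292, 0.0488]
eef_rot: [0.007, 1.0, 0.018, 0.009]
force: [-0.4, -0.2, 0.1]
finger_gap: 0.0498
t 22.2333 pos [ 0.5868 -0.0292  0.0488] yaw 0.0369 tilt 0.0226 gap 0.0498 F [-0.4 -0.2  0.1]
units x,y,z: [ 0.01 -0.02 -0.01] turn units 0.0012
time_s: 22.65
position: [0.5881, -0.0295, 0.0502]
eef_rot: [0.007, 1.0, 0.018, 0.011]
force: [0.4, -0.4, 0.1]
finger_gap: 0.0737
time_s: 23.07
position: [0.5819, -0.0275, 0.1337]
eef_rot: [0.006, 1.0, 0.018, 0.005]
force: [0.0, 0.1, -1.2]
finger_gap: 0.074
time_s: 23.4
position: [0.5824, -0.0268, 0.2128]
eef_rot: [0.006, 1.0, 0.018, 0.008]
force: [0.9, -0.2, 0.3]
finger_gap: 0.0739
t 23.4 pos [ 0.5824 -0.0268  0.2128] yaw 0.037 tilt 0.0213 gap 0.0739 F [ 0.9 -0.2  0.3]
units x,y,z: [ -0.59 -19.88   0.37] turn units 0.0013
```

```bash
python3 -m pendant '[74,0,-1,0,0, 74,0,-1,0,0, 74,0,-1,0,0, 74,0,-1,0,0, 74,0,-1,0,0]'; python3 -m pendant '[74,0,-1,0,0, 74,0,-1,0,0, 74,0,-1,0,0, 74,0,-1,0,0, 74,0,-1,0,0]';  python3 -m pendant '[74,0,-1,0,0, 74,0,-1,0,0, 74,0,-1,0,0, 74,0,-1,0,0, 74,0,-1,0,0]'; python3 d.py .556 .37 .15
```

```text
time_s: 23.82
position: [0.5824, 0.0716, 0.2193]
eef_rot: [0.008, 1.0, 0.014, 0.015]
force: [-0.3, 0.4, 0.3]
finger_gap: 0.0742
time_s: 24.23
position: [0.5781, 0.1763, 0.2182]
eef_rot: [0.008, 1.0, 0.014, 0.015]
force: [0.3, 0.1, -0.4]
finger_gap: 0.0743
time_s: 24.65
position: [0.5734, 0.2812, 0.2164]
eef_rot: [0.009, 1.0, 0.014, 0.014]
force: [0.5, -0.4, 0.1]
finger_gap: 0.0743
t 24.65 pos [0.5734 0.2812 0.2164] yaw 0.0285 tilt 0.033 gap 0.0743 F [ 0.5 -0.4  0.1]
units x,y,z: [-0.84 -4.52  3.22] turn units -0.0041
```

Run:
```python
from h import *
for n in('top','side'): snap(n,n+'9.png')
T=cv2.imread('pics/top9.png'); S=cv2.imread('pics/side9.png')
cv2.imwrite('pics/t9.png',np.hstack([cv2.resize(T[160:260,235:320],None,fx=4.5,fy=4.5,interpolation=cv2.INTER_CUBIC),cv2.resize(S[140:240,225:310],None,fx=4.5,fy=4.5,interpolation=cv2.INTER_CUBIC)]))
print(rimfit('top',T,.5837,-.029,.068,.025),rimfit('top',T,.5837,-.029,.04,.033)); print(rimfit('side',S,.581,-.029,.068,.025))
```

```text
(array([ 0.57381183, -0.02368715]), np.float64(37.91862106323242)) (array([ 0.58351031, -0.02920106]), np.float64(45.75564193725586))
(array([ 0.58086122, -0.02974806]), np.float64(66.22869873046875))
```

View pics/t9.png

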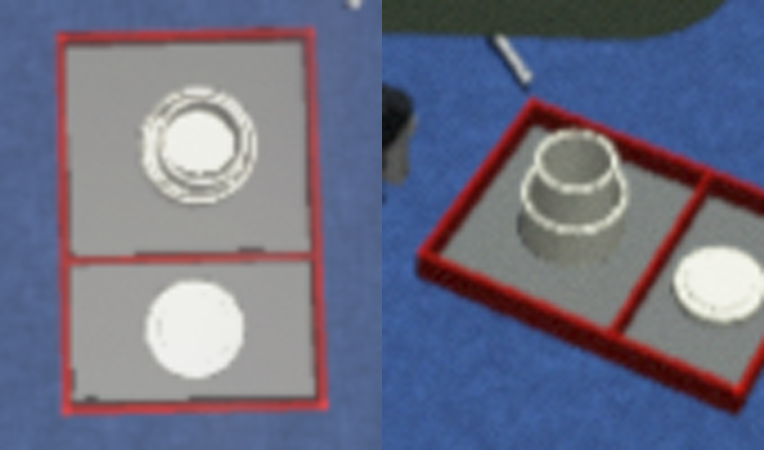

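The medium pot stands nested in the large one (top at (200,140), side at (575,160) in the crops). Now the small pot.

```bash
python3 -m pendant '[74,-0.2,-0.9,0,0, 74,-0.2,-0.9,0,0, 74,-0.2,-0.9,0.2,0, 74,-0.2,-0.9,0.4,0, 74,0,-0.5,0.4,0]'; python3 -m pendant '[74,0,0,0.4,0,74,0,0,0,0]'; python3 d.py .5561 .3699 .13
```

```text
time_s: 25.17
position: [0.5567, 0.3619, 0.196]
eef_rot: [0.009, 1.0, 0.014, 0.016]
force: [0.3, 0.2, 0.1]
finger_gap: 0.0738
time_s: 25.33
position: [0.5558, 0.3615, 0.185]
eef_rot: [0.011, 1.0, 0.015, 0.014]
force: [-1.1, -0.4, -1.0]
finger_gap: 0.0738
t 25.3333 pos [0.5558 0.3615 0.185 ] yaw 0.0295 tilt 0.0356 gap 0.0738 F [-1.1 -0.4 -1. ]
units x,y,z: [-0.05 -0.48  2.74] turn units -0.0035
```

```bash
python3 -m pendant '[74,-0.05,-0.45,0.6,0, 74,0,0,0.6,0, 74,0,0,0.6,0, 74,0,0,0.5,0, 74,0,0,0,0]'; python3 d.py .5561 .3699 .064
python3 - <<'E'
from h import *
snap('side','side10.png')
T=cv2.imread('pics/side10.png')[230:350,130:260]; cv2.imwrite('pics/s10.png',cv2.resize(T,None,fx=4.5,fy=4.5,interpolation=cv2.INTER_CUBIC))
E
```

```text
time_s: 25.75
position: [0.557, 0.3658, 0.1334]
eef_rot: [0.012, 1.0, 0.013, 0.014]
force: [0.5, 0.4, -0.5]
finger_gap: 0.074
t 25.75 pos [0.557  0.3658 0.1334] yaw 0.0255 tilt 0.0362 gap 0.074 F [ 0.5  0.4 -0.5]
units x,y,z: [-0.14 -0.29  3.46] turn units -0.0061
```

View pics/s10.png

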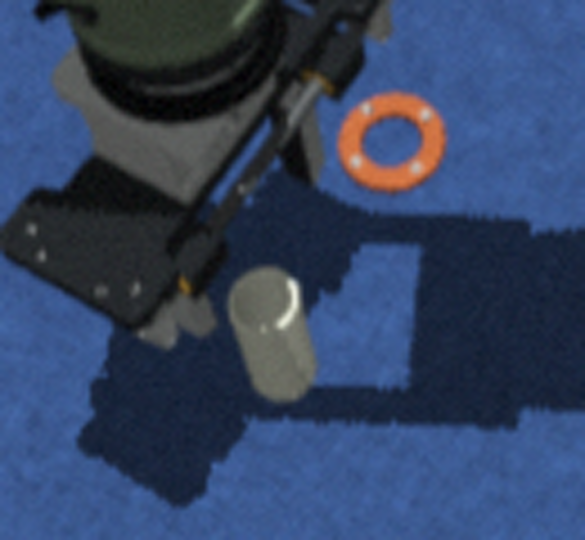

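Run:
```python
from h import *
o=np.array([130,230])
for P in [(.554,.3658,.1334),(.554,.3658+.037,.1334),(.554,.3658-.037,.1334),(.554,.3699,.084)]: print(P,((proj('side',[P])-o+.5)*4.5).round(0))
```

```text
(0.554, 0.3658, 0.1334) [[253. 247.]]
(0.554, 0.4028, 0.1334) [[203. 313.]]
(0.554, 0.32880000000000004, 0.1334) [[301. 183.]]
(0.554, 0.3699, 0.084) [[262. 300.]]
```

Projected finger tips (203,313) and (301,183) match the picture, and the small pot's rim lies at (262,300). I'll descend.

```bash
python3 -m pendant '[74,-0.14,-0.29,0.6,0, 74,0,0,0.6,0, 74,0,0,0.6,0, 74,0,0,0.5,0, 74,0,0,0,0]'; python3 d.py .5561 .3699 .064
```

```text
time_s: 26.22
position: [0.5566, 0.371, 0.0846]
eef_rot: [0.011, 1.0, 0.012, 0.015]
force: [-1.0, -0.5, -0.3]
finger_gap: 0.0739
t 26.2167 pos [0.5566 0.371  0.0846] yaw 0.0247 tilt 0.0377 gap 0.0739 F [-1.  -0.5 -0.3]
units x,y,z: [-0.06  0.03  1.03] turn units -0.0065
```

```bash
python3 -m pendant '[74,-0.06,0.03,0.4,0, 74,0,0,0.4,0, 74,0,0,0.3,0, 74,0,0,0,0]'; python3 d.py .5561 .3699 .062;  python3 -m pendant '[28,0,0,0,0, 28,0,0,0,0, 28,0,0,0,0, 28,0,0,0,0, 28,0,0,0,0]' 15; python3 -m pendant '[28,0,0,0,0, 28,0,0,0,0, 28,0,0,0,0, 28,0,0,0,0]' 25;python3 d.py .556 .37 .16
```

```text
time_s: 26.55
position: [0.5558, 0.3697, 0.0595]
eef_rot: [0.011, 1.0, 0.012, 0.015]
force: [-0.5, -0.3, -0.4]
finger_gap: 0.0744
t 26.55 pos [0.5558 0.3697 0.0595] yaw 0.0248 tilt 0.0374 gap 0.0744 F [-0.5 -0.3 -0.4]
units x,y,z: [ 0.02 -0.01 -0.12] turn units -0.0065
time_s: 26.97
position: [0.5569, 0.3701, 0.0607]
eef_rot: [0.011, 1.0, 0.012, 0.016]
force: [-0.4, 0.7, 0.5]
finger_gap: 0.0441
time_s: 27.3
position: [0.5576, 0.3705, 0.0619]
eef_rot: [0.01, 1.0, 0.012, 0.017]
force: [1.1, 0.6, -0.3]
finger_gap: 0.0343
t 27.3 pos [0.5576 0.3705 0.0619] yaw 0.0247 tilt 0.0395 gap 0.0343 F [ 1.1  0.6 -0.3]
units x,y,z: [ 0.08  0.13 -4.9 ] turn units -0.0065
```

```bash
python3 -m pendant '[28,0,0,-0.5,0, 28,0,0,-0.8,0, 28,0,0,-0.8,0, 28,0,0,-0.8,0, 28,0,0,-0.8,0]'; python3 -m pendant '[28,0,0,-0.8,0, 28,0,0,-0.8,0, 28,0,0,-0.7,0, 28,0,0,-0.4,0, 28,0,0,0,0]'; python3 d.py .586 -.0294 .19
```

```text
time_s: 27.72
position: [0.5512, 0.37, 0.1347]
eef_rot: [0.013, 1.0, 0.012, 0.012]
force: [-0.0, -0.5, -0.2]
finger_gap: 0.0341
time_s: 28.13
position: [0.552, 0.3729, 0.2001]
eef_rot: [0.011, 1.0, 0.012, 0.016]
force: [-0.8, 0.5, -1.8]
finger_gap: 0.0343
t 28.1333 pos [0.552  0.3729 0.2001] yaw 0.0248 tilt 0.0387 gap 0.0343 F [-0.8  0.5 -1.8]
units x,y,z: [ 1.19 20.14  0.98] turn units -0.0065
```

```bash
python3 -m pendant '[28,0,0.8,0,0, 28,0,0.9,0,0, 28,0,0.9,0,0, 28,0,0.9,0,0, 28,0,0.9,0,0]'; python3 -m pendant '[28,0.1,0.9,0,0, 28,0.1,0.9,0,0, 28,0.1,0.9,0,0, 28,0.1,0.9,0,0, 28,0.1,0.9,0,0]';  python3 -m pendant '[28,0.1,0.9,0,0, 28,0.1,0.9,0,0, 28,0.1,0.9,0,0, 28,0.1,0.9,0,0, 28,0.1,0.9,0,0]'; python3 d.py .586 -.0294 .19
```

```text
time_s: 28.55
position: [0.5517, 0.2809, 0.199]
eef_rot: [0.012, 1.0, 0.015, 0.014]
force: [-0.0, -0.2, -0.5]
finger_gap: 0.0343
time_s: 28.97
position: [0.5586, 0.1795, 0.1944]
eef_rot: [0.015, 1.0, 0.015, 0.008]
force: [0.7, 0.2, -0.7]
finger_gap: 0.0343
time_s: 29.38
position: [0.5645, 0.0788, 0.1902]
eef_rot: [0.017, 1.0, 0.013, 0.001]
force: [-0.0, -0.5, 0.1]
finger_gap: 0.034
t 29.3833 pos [0.5645 0.0788 0.1902] yaw 0.0264 tilt 0.0331 gap 0.034 F [-0.  -0.5  0.1]
units x,y,z: [0.93 5.43 0.19] turn units -0.0055
```

```bash
python3 -m pendant '[28,0.2,0.8,0,0, 28,0.2,0.8,0,0, 28,0.2,0.8,0,0, 28,0.2,0.8,0,0, 28,0.1,0.7,0,0]'; python3 -m pendant '[28,0.1,0.6,0,0, 28,0,0.3,0,0, 28,0,0,0,0, 28,0,0,0,0]'; python3 d.py .586 -.0294 .17
```

```text
time_s: 29.8
position: [0.5772, -0.0091, 0.186]
eef_rot: [0.017, 1.0, 0.011, -0.006]
force: [0.1, -1.4, -0.7]
finger_gap: 0.0337
time_s: 30.13
position: [0.5758, -0.0333, 0.1828]
eef_rot: [0.017, 1.0, 0.008, -0.01]
force: [-1.0, 0.6, -1.0]
finger_gap: 0.0341
t 30.1333 pos [ 0.5758 -0.0333  0.1828] yaw 0.016 tilt 0.0405 gap 0.0341 F [-1.   0.6 -1. ]
units x,y,z: [ 0.53 -0.21  0.62] turn units -0.0121
```

The orientation drifted during the carry: the pot has tilted about 0.055 rad since I gripped it. There is time to spare, so I'll jog and see whether it recovers before inserting.

```bash
python3 -m pendant '[28,0,-1,0,0, 28,0,-1,0,0, 28,0,-1,0,0, 28,0,-1,0,0, 28,0,-1,0,0]'; python3 -m pendant '[28,0,0,0,0,28,0,0,0,0,28,0,0,0,0]'; python3 -m pendant '[28,0,0.4,0,0, 28,0,0.4,0,0, 28,0,0.4,0,0, 28,0,0.4,0,0, 28,0,0.4,0,0]';  python3 d.py .589 -.0294 .17
```

```text
time_s: 30.55
position: [0.5725, 0.0687, 0.1783]
eef_rot: [0.017, 1.0, 0.006, -0.011]
force: [1.2, -0.1, -0.8]
finger_gap: 0.0345
time_s: 30.8
position: [0.5708, 0.0748, 0.1778]
eef_rot: [0.017, 1.0, 0.011, -0.012]
force: [0.0, -0.4, -0.8]
finger_gap: 0.034
time_s: 31.22
position: [0.5715, 0.0294, 0.1793]
eef_rot: [0.017, 1.0, 0.01, -0.012]
force: [-0.3, -0.4, -0.3]
finger_gap: 0.0344
t 31.2167 pos [0.5715 0.0294 0.1793] yaw 0.0197 tilt 0.042 gap 0.0344 F [-0.3 -0.4 -0.3]
units x,y,z: [0.83 2.94 0.55] turn units -0.0097
```

```bash
python3 -m pendant '[28,0,0,-0.4,0, 28,0,0,-0.4,0, 28,0,0,-0.4,0, 28,0,0,-0.4,0, 28,0,0,-0.4,0]';python3 -m pendant '[28,0,0,-0.4,0, 28,0,0,-0.4,0, 28,0,0,0,0]'; python3 -m pendant '[28,0,0,1,0, 28,0,0,1,0, 28,0,0,1,0, 28,0,0,0,0, 28,0,0,0,0]';  python3 d.py .589 -.0294 .17
```

```text
time_s: 31.63
position: [0.5718, 0.0265, 0.2217]
eef_rot: [0.017, 1.0, 0.007, -0.013]
force: [-0.1, 0.1, -0.4]
finger_gap: 0.0339
time_s: 31.88
position: [0.5743, 0.028, 0.2435]
eef_rot: [0.017, 1.0, 0.008, -0.01]
force: [1.4, -0.1, -0.5]
finger_gap: 0.0341
time_s: 32.3
position: [0.5759, 0.0273, 0.1863]
eef_rot: [0.018, 1.0, 0.009, -0.006]
force: [0.4, 0.3, 1.0]
finger_gap: 0.034
t 32.3 pos [0.5759 0.0273 0.1863] yaw 0.0177 tilt 0.0372 gap 0.034 F [0.4 0.3 1. ]
units x,y,z: [0.61 2.82 0.91] turn units -0.011
```

That works: slow up and fast down brought back 0.012 rad. I'll repeat it.

```bash
python3 -m pendant '[28,0,0,-0.4,0, 28,0,0,-0.4,0, 28,0,0,-0.4,0, 28,0,0,-0.4,0, 28,0,0,-0.4,0]';python3 -m pendant '[28,0,0,-0.4,0, 28,0,0,-0.4,0, 28,0,0,-0.4,0, 28,0,0,-0.4,0, 28,0,0,0,0]'; python3 -m pendant '[28,0,0,1,0, 28,0,0,1,0, 28,0,0,1,0, 28,0,0,1,0, 28,0,0,0,0]';  python3 d.py .589 -.0294 .17
```

```text
time_s: 32.72
position: [0.5771, 0.0292, 0.2325]
eef_rot: [0.018, 1.0, 0.009, -0.005]
force: [-0.8, 0.6, -0.1]
finger_gap: 0.0343
time_s: 33.13
position: [0.5803, 0.0304, 0.2747]
eef_rot: [0.018, 1.0, 0.009, 0.001]
force: [0.2, 0.9, 0.2]
finger_gap: 0.0339
time_s: 33.55
position: [0.5829, 0.0273, 0.1959]
eef_rot: [0.019, 1.0, 0.009, 0.005]
force: [-1.9, 0.2, -1.4]
finger_gap: 0.0341
t 33.55 pos [0.5829 0.0273 0.1959] yaw 0.0186 tilt 0.0381 gap 0.0341 F [-1.9  0.2 -1.4]
units x,y,z: [0.24 2.79 1.4 ] turn units -0.0104
```

```bash
python3 -m pendant '[28,0,0,-0.4,0, 28,0,0,-0.4,0, 28,0,0,-0.4,0, 28,0,0,-0.4,0, 28,0,0,-0.4,0]';python3 -m pendant '[28,0,0,-0.4,0, 28,0,0,-0.4,0, 28,0,0,-0.4,0, 28,0,0,-0.4,0, 28,0,0,0,0]'; python3 -m pendant '[28,0,0,1,0, 28,0,0,1,0, 28,0,0,1,0, 28,0,0,1,0, 28,0,0,0,0]';  python3 d.py .587 -.0294 .17
```

```text
time_s: 33.97
position: [0.5824, 0.0289, 0.2407]
eef_rot: [0.018, 1.0, 0.009, 0.004]
force: [0.4, -0.3, 0.3]
finger_gap: 0.0341
time_s: 34.38
position: [0.5855, 0.0302, 0.2845]
eef_rot: [0.019, 1.0, 0.009, 0.011]
force: [0.1, 0.4, -0.6]
finger_gap: 0.034
time_s: 34.8
position: [0.5899, 0.0271, 0.2062]
eef_rot: [0.019, 1.0, 0.009, 0.015]
force: [-1.4, 0.1, -1.5]
finger_gap: 0.0341
t 34.8 pos [0.5899 0.0271 0.2062] yaw 0.0192 tilt 0.0488 gap 0.0341 F [-1.4  0.1 -1.5]
units x,y,z: [-0.25  2.75  1.91] turn units -0.0101
```

```bash
python3 -m pendant '[28,-0.1,0.5,0,0, 28,-0.1,0.5,0,0, 28,0,0.5,0,0, 28,0,0.5,0,0, 28,0,0.5,0,0]'; python3 -m pendant '[28,0,0,0.4,0, 28,0,0,0.4,0, 28,0,0,0,0]'; python3 d.py .5855 -.0285 .16
```

```text
time_s: 35.22
position: [0.5872, -0.0264, 0.2109]
eef_rot: [0.02, 1.0, 0.011, 0.016]
force: [0.4, -1.0, 0.4]
finger_gap: 0.034
time_s: 35.47
position: [0.5897, -0.0317, 0.1969]
eef_rot: [0.021, 1.0, 0.008, 0.019]
force: [0.4, 0.6, -0.2]
finger_gap: 0.034
t 35.4667 pos [ 0.5897 -0.0317  0.1969] yaw 0.0166 tilt 0.0558 gap 0.034 F [ 0.4  0.6 -0.2]
units x,y,z: [-0.28 -0.24  1.83] turn units -0.0117
```

```bash
python3 -m pendant '[28,-0.28,-0.2,0.3,0, 28,0,0,0.4,0, 28,0,0,0.4,0, 28,0,0,0,0]'; python3 d.py .5855 -.0285 .16
python3 - <<'E'
from h import *
from cell import ctrl
for n in('top','side'): snap(n,n+'11.png')
p=ctrl.sense()['position']; print(p)
im=cv2.imread('pics/side11.png'); o=np.array([230,120]);F=8
im=cv2.resize(im[120:190,230:310],None,fx=F,fy=F,interpolation=cv2.INTER_CUBIC)
def ring(x,y,z,r,c):
    q=(proj('side',np.c_[x-.0028+r*np.cos(a),y-.0005+r*np.sin(a),np.full(48,z)])-o+.5)*F
    cv2.polylines(im,[q.astype(int)],True,c,1)
ring(.5838,-.0294,.040,.033,(0,255,0)); ring(.5838,-.0294,.068,.025,(0,255,0))
x,y,z=p; x-=.0015
ring(x,y-.0014,z-.062,.017,(0,0,255)); ring(x,y+.0004,z+.022,.017,(0,0,255))
cv2.imwrite('pics/o11.png',im)
T=cv2.imread('pics/top11.png')[140:260,200:340]; cv2.imwrite('pics/t11.png',cv2.resize(T,None,fx=4,fy=4,interpolation=cv2.INTER_CUBIC))
E
```

```text
time_s: 35.8
position: [0.5836, -0.0272, 0.1713]
eef_rot: [0.02, 1.0, 0.008, 0.018]
force: [0.8, -0.9, -0.9]
finger_gap: 0.0345
t 35.8 pos [ 0.5836 -0.0272  0.1713] yaw 0.0177 tilt 0.0538 gap 0.0345 F [ 0.8 -0.9 -0.9]
units x,y,z: [0.07 0.05 0.57] turn units -0.011
[ 0.58461346 -0.02737032  0.17288668]
```

View pics/o11.png

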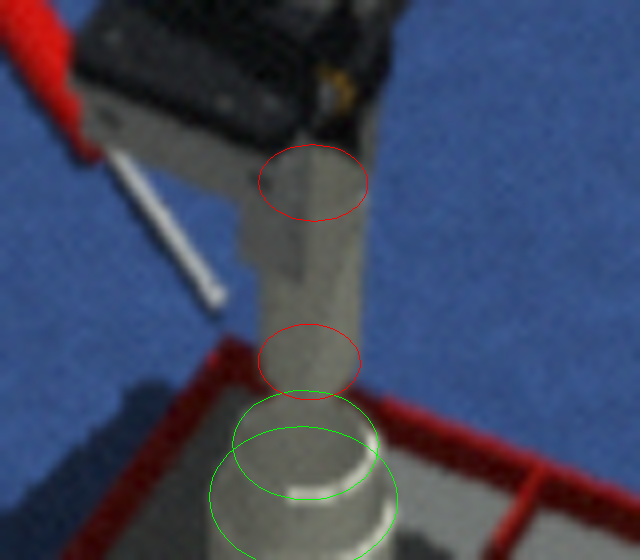

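View pics/t11.png

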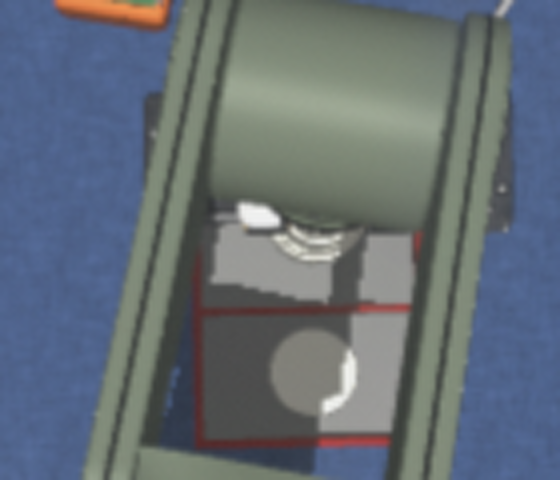

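The prediction matches the held small pot: base edges at 262 and 362 in the overlay, medium rim below it. I'll insert slowly.

```bash
python3 -m pendant '[28,0.05,0.03,0.3,0, 28,0,0,0.3,0, 28,0,0,0.3,0, 28,0,0,0,0]'; python3 d.py .5853 -.028 .075
```

```text
time_s: 36.23
position: [0.5878, -0.0285, 0.1544]
eef_rot: [0.021, 1.0, 0.009, 0.02]
force: [0.2, 0.1, -0.7]
finger_gap: 0.0341
t 36.2333 pos [ 0.5878 -0.0285  0.1544] yaw 0.0187 tilt 0.058 gap 0.0341 F [ 0.2  0.1 -0.7]
units x,y,z: [-0.28 -0.19  3.96] turn units -0.0104
```

```bash
python3 -m pendant '[28,-0.13,-0.03,0.1,0, 28,-0.02,-0.02,0.3,0, 28,-0.02,-0.02,0.3,0, 28,0,0,0,0]'; python3 d.py .5853 -.028 .075
```

```text
time_s: 36.57
position: [0.5847, -0.0278, 0.1387]
eef_rot: [0.021, 1.0, 0.009, 0.02]
force: [-0.4, 0.4, -0.4]
finger_gap: 0.034
t 36.5667 pos [ 0.5847 -0.0278  0.1387] yaw 0.0184 tilt 0.058 gap 0.034 F [-0.4  0.4 -0.4]
units x,y,z: [-0.1  -0.12  3.18] turn units -0.0106
```

```bash
python3 -m pendant '[28,-0.01,-0.01,0.3,0, 28,-0.01,-0.01,0.3,0, 28,-0.01,-0.01,0.3,0, 28,-0.01,-0.01,0.2,0, 28,0,0,0,0]'; python3 d.py .5853 -.028 .075
```

```text
time_s: 36.98
position: [0.5846, -0.0279, 0.114]
eef_rot: [0.021, 1.0, 0.009, 0.02]
force: [-0.0, -0.1, -0.8]
finger_gap: 0.0341
t 36.9833 pos [ 0.5846 -0.0279  0.114 ] yaw 0.0184 tilt 0.0578 gap 0.0341 F [-0.  -0.1 -0.8]
units x,y,z: [-0.04 -0.07  1.95] turn units -0.0106
```

```bash
python3 -m pendant '[28,0,-0.01,0.3,0, 28,-0.01,-0.01,0.3,0, 28,-0.01,-0.01,0.3,0, 28,-0.01,-0.01,0.3,0, 28,0,0,0.3,0]'; python3 d.py .5853 -.028 .075
```

```text
time_s: 37.4
position: [0.5866, -0.0285, 0.0826]
eef_rot: [0.021, 1.0, 0.009, 0.022]
force: [-0.0, 0.1, 0.0]
finger_gap: 0.0342
t 37.4 pos [ 0.5866 -0.0285  0.0826] yaw 0.0185 tilt 0.0602 gap 0.0342 F [-0.   0.1  0. ]
units x,y,z: [-0.08 -0.04  0.37] turn units -0.0105
```

```bash
python3 -m pendant '[28,-0.05,0,0.2,0, 28,0,0,0.15,0, 28,0,0,0,0, 28,0,0,0,0]'; python3 d.py .5853 -.028 .0745
```

```text
time_s: 37.73
position: [0.5855, -0.0288, 0.0736]
eef_rot: [0.021, 1.0, 0.009, 0.021]
force: [-0.2, 0.1, -0.0]
finger_gap: 0.0339
t 37.7333 pos [ 0.5855 -0.0288  0.0736] yaw 0.0184 tilt 0.0589 gap 0.0339 F [-0.2  0.1 -0. ]
units x,y,z: [-0.01 -0.04 -0.05] turn units -0.0106
```

```bash
python3 -m pendant '[60,0,0,0,0, 60,0,0,0,0, 60,0,0,0,0, 60,0,0,0,0, 60,0,0,0,0]'; python3 -m pendant '[60,0,0,-0.3,0, 60,0,0,-0.4,0, 60,0,0,-0.8,0, 60,0,0,-1,0, 60,0,0,-1,0]'; python3 -m pendant '[60,0,0,-1,0, 60,0,0,-1,0, 60,0,0,-1,0, 60,0,0,-1,0]';python3 d.py .5 -.3 .25
```

```text
time_s: 38.15
position: [0.5858, -0.029, 0.0738]
eef_rot: [0.021, 1.0, 0.009, 0.022]
force: [-0.4, 0.3, 0.4]
finger_gap: 0.0594
time_s: 38.57
position: [0.5783, -0.0253, 0.1423]
eef_rot: [0.02, 1.0, 0.009, 0.016]
force: [0.3, -0.7, 0.0]
finger_gap: 0.0599
time_s: 38.9
position: [0.5751, -0.0218, 0.2292]
eef_rot: [0.02, 1.0, 0.009, 0.017]
force: [-0.7, 0.5, 0.6]
finger_gap: 0.0599
t 38.9 pos [ 0.5751 -0.0218  0.2292] yaw 0.0182 tilt 0.052 gap 0.0599 F [-0.7  0.5  0.6]
units x,y,z: [-3.97 13.88 -0.62] turn units -0.0107
```

```bash
python3 -m pendant '[60,-0.2,1,0,0, 60,-0.2,1,0,0, 60,-0.2,1,0,0, 60,-0.2,1,0,0, 60,-0.2,1,0,0]'; python3 -m pendant '[60,-0.2,1,0,0, 60,-0.2,1,0,0, 60,-0.2,1,0,0, 60,-0.2,1,0,0, 60,-0.2,1,0,0]'; python3 -m pendant '[60,0,0,0,0, 60,0,0,0,0]'
python3 - <<'E'
from h import *
for n in('top','side'): snap(n,n+'12.png')
T=cv2.imread('pics/top12.png'); S=cv2.imread('pics/side12.png')
cv2.imwrite('pics/t12.png',np.hstack([cv2.resize(T[160:260,235:320],None,fx=4.5,fy=4.5,interpolation=cv2.INTER_CUBIC),cv2.resize(S[130:230,225:310],None,fx=4.5,fy=4.5,interpolation=cv2.INTER_CUBIC)]))
for z,r in((.096,.017),(.068,.025),(.04,.033)): print(rimfit('top',T,.5838,-.029,z,r),rimfit('side',S,.581,-.029,z,r))
print(rimfit('side',S,.478,-.03,.014,.028))
E
```

```text
time_s: 39.32
position: [0.5621, -0.1216, 0.2473]
eef_rot: [0.022, 0.999, 0.013, 0.028]
force: [1.2, -0.6, 0.1]
finger_gap: 0.0602
time_s: 39.73
position: [0.5438, -0.2267, 0.257]
eef_rot: [0.023, 0.999, 0.014, 0.031]
force: [-0.3, -0.1, 0.1]
finger_gap: 0.0602
time_s: 39.9
position: [0.5431, -0.2307, 0.259]
eef_rot: [0.024, 0.999, 0.011, 0.032]
force: [0.1, 0.5, -0.8]
finger_gap: 0.0601
(array([ 0.57318367, -0.02511896]), np.float64(24.302997589111328)) (array([ 0.5816193 , -0.03021047]), np.float64(66.61559295654297))
(array([ 0.58451113, -0.0312232 ]), np.float64(19.027267456054688)) (array([ 0.5805268 , -0.02914129]), np.float64(41.5618896484375))
(array([ 0.58350957, -0.02918593]), np.float64(45.79546356201172)) (array([ 0.59896097, -0.04917626]), np.float64(29.71335792541504))
(array([ 0.47720587, -0.02887014]), np.float64(76.21243286132812))
```

View pics/t12.png

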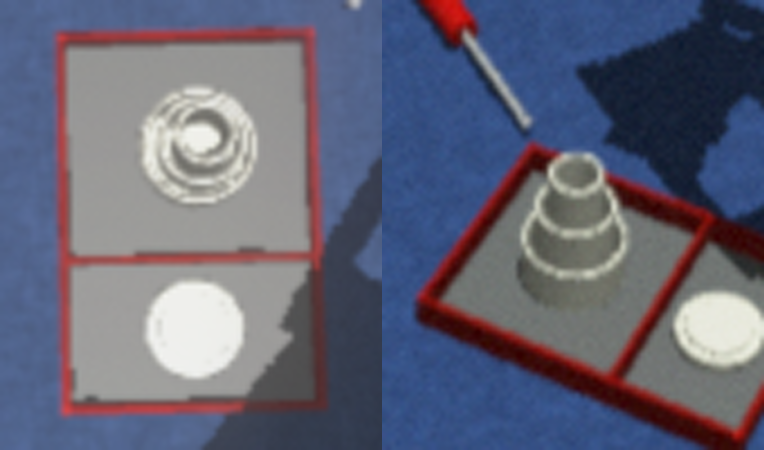

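View pics/top12.png

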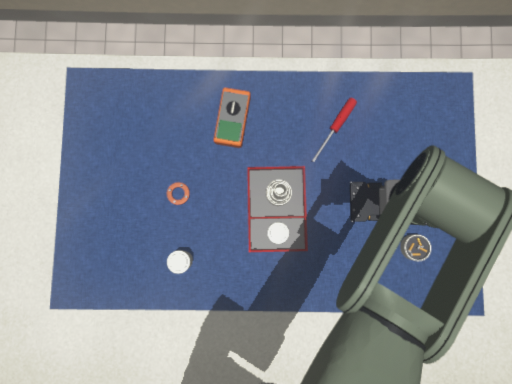

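All three pots are nested upright: rims concentric at (200,140) in the top crop and (575,175) in the side crop. The lid is flat in the small bay, the bystanders sit at their starting pixels, and the gripper is clear. Handing in.

```bash
python3 -c "
from cell import sign_off,ctrl
print(ctrl.sense()['time_s'],ctrl.sense()['dq'].round(3)); print(sign_off())"
```

```text
40.0 [ 0.016  0.005  0.008  0.006 -0.001 -0.001]
the job is handed in; nothing more can be done
None
```

I put the loose lid flat in the smaller bay and nested the large, medium and small pots upright in the larger bay. I handed the job in at 40.0 s with the gripper open and about 26 cm above the bench.

**Placement:** In the last side picture the medium and small rims fit as circles at their nested heights, with axes about 1.5 mm apart. The large pot, fitted in the top picture, agrees with them to about 1 mm after allowing for the 3 mm offset between the two cameras' calibrations. The lid lies inside its bay.

**Bystanders:** In the last top picture the closed pot, the screw pot, the flange, the meter and the screwdriver are at their starting pixels.

**Checks that failed or disagreed:**
- The last top-camera fits on the medium and small rims failed or disagreed, because the nested rims confuse each other. The side-camera fit of the large rim failed for the same reason. I relied on the other camera for each.
- The tool's orientation drifted up to about 0.06 rad from vertical. While I carried the small pot, its tilt changed by about 0.055 rad from when I gripped it. I jogged most of that out before inserting it, and no contact force showed on the way in.

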